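# Load the temple jig under the guard of a marking press and stamp it

## Robot

A 6-joint arm with a two-finger parallel gripper is mounted at the origin on the work surface. World frame = base frame: x ahead of the robot, y to its left, z up, the work surface at z = 0. Lengths are in mm, angles in degrees, forces in N, time in s.
With the tool pointing down it reaches from about 325 to 850 mm from the base axis. Payload 15.5 kg.
Tool frame: the origin (TCP) lies midway between the tips of the shut fingers; the grasp point (between the pads) lies 19 mm behind it (bot.grasp_offset is the distance from the TCP to the grasp point, in mm); y points along the fingers, x is the direction in which the jaws open and shut, and the axes are right-handed (so a half turn about y gives the same grasp; the last joint's range is limited). The gripper opens to 91 mm and grips with 3 to 60 N. Pads are 32 mm wide; open, the fingers measure 118 mm over their backs; the gripper's body (76 mm by 178 mm) begins 60 mm behind the grasp point.
Start: joints at [64.372, 28.281, 77.091, -0, 74.628, -5.472], TCP at [215.363, 586.724, 193.515] pointing down, gripper open.
Joint ranges: [-166.48, 166.48], [-47.26, 123.95], [12.59, 153.08], [-70.14, 250.14], [6.76, 159.57], [-176.63, 176.63]. Speed limits (degrees/s): [108.29, 108.29, 147.25, 172.46, 172.46, 172.46].

## Interface

Orientations are given as [roll, pitch, yaw] about the fixed x, y, z axes, in that order (R = Rz(yaw) Ry(pitch) Rx(roll)).
In Python, from station import read_state, imaging, ticket, bot gives the robot as it stands.
- The arm moves only by the tool jog_arm, never from a script. Its argument "plan" is text: rows parted by semicolons, each of 7 numbers parted by spaces: the closure in counts, from 0 (fully open) to 255 (shut), then the shift along the tool's x, y, z in m, then the turn, a rotation vector about the tool's x, y, z in rad. In form: claw dx dy dz wx wy wz; .... A call has 1 to 10 rows; each row shifts and turns the pose as measured when the row begins, along the tool's axes as they then stand; what a row does not reach is not made up. A row lasts 1/10 s, in which the tool goes at most 50 mm and 8.59 degrees, less where a joint would pass 70% of its speed; a pose out of reach is approached as far as the arm can. A call with a gripper value outside its range is refused whole. The fingers move at their own pace and stop on an object; "newtons" is the grip in N (left out, the last holds). Time passes only in rows, so rows that do not move let the fingers close. It gives the time, the measured TCP pose, the force and the opening at its end, in the units of the state.
- read_state(): the state, without advancing time (a new reading comes with each control period).
- imaging.capture(name): name is "scene" or "top" or "wrist"; returns the picture (400x640x3 uint8, red, green, blue); there is no depth.
- imaging.camera_info(name): a dict with "fx", "fy", "cx", "cy" (pixels), "world_from_camera" (4x4, takes a point from camera to world coordinates); the wrist camera has in their place "T_tool_cam" (4x4, takes a point from camera to tool coordinates, whose origin is the TCP and whose axes are the tool frame's). Camera axes: x right, y up, looking along -z (the intrinsics and any distortion apply to the point x, -y, -z); pixel columns grow to the right and rows downward; lengths in mm; the calibration is good to about 2 mm. A picture is of the moment at which its call begins: read the wrist's pose just before it. camera_info takes no time and is no camera call.
- ticket.close_job(): hands the job in, once; it reports no verdict.
The state is a dict: "time": time; "joint_pos": joint angles; "qd": joint speeds; "effort": joint torques, N m; "tcp_pos": TCP position; "orientation": TCP orientation; "ft_force": force on the tool from outside, world axes, zero at the start; "torque": the same for the moment, N m; "opening": finger opening in mm.
Only numpy, scipy, OpenCV 4.12 (cv2) and the standard library are available. Lean on these libraries where they do the work, as an engineer would, in place of code of your own. Each camera call takes 0.05 s, during which the arm holds its last target.

## Task

Stamp the spectacle temple that is clamped on the loose aluminium jig: lay the jig flat on the bed of the marking press and slide it, front end first, between the rails and under the low finger guard until it is fully home against the end stop, without jamming it against the guard. Then pull the press's lever all the way down so that the die presses on the temple, and ease it back up to the top in hand rather than letting it spring back. Leave the jig home in the press and the other things on the bench where they lie.

Things in the scene. Friction and masses are not known exactly. Their poses are not given: they have to be found in the camera images.
- press: Grey cast hand marking press, fixed. Origin on the bench under the die; +x = direction in which the jig is pushed in, +y = lever side, z up. Base 360 x 160 (x -230 to +130 mm); its steel bed is 20 mm above the bench (x -230 to +70, 130 wide). Head and column: x -50 to +128, y +-42, 106 to 290 above the bench; hubs at its sides reach y -64 and +113
- stop (a point): middle of the end stop's face, at (50, 0, 26) mm in the press's frame, same axes: the jig is home when the middle of its front face is against it. Two rails on the bed, 12 mm high and 49 mm apart, lead to it from x -110 mm in the press's frame, with flared ends from x -139; in front of these the bed is open
- guard: finger guard of the press, a low dark gantry across the bed with a clear window, 10 mm thick (x -65 to -55 mm in the press's frame), 112 wide, up to 147 above the bench. The opening under its lip reaches 23 mm above the bed (43 above the bench) and is 88 wide. Origin and axes: those of the press
- die: brass die 30 x 14 under the ram, sprung by up to 7 mm; origin at its underside, 45 mm above the bench with the lever up (9 mm above the temple of a jig on the bed)
- lever (a joint): press lever, rad: 0 = up at its stop, 1.3 = fully down at its stop. A spring always draws it up: some 3 N at the ball near the top, 6 to 9 N at the bottom; the die, which meets the temple at about 0.9, adds 1 to 2 N. Let go, it springs back. The ram goes down 10 mm per rad
- pivot (a point): point on the lever's axis (which runs along the press's y axis) in the plane in which the ball swings, at (0, 100, 160) mm in the press's frame
- handle (a point): centre of the lever's black ball knob, 32 mm across, 150 mm from point pivot; its shank is a 13 mm bar. At lever q it is at x = -150 cos(a), z = 160 + 150 sin(a) mm in the press's frame, y 100, with a = 1.047 - q. Its axes are fixed to the lever
- jig_center (a point): centre (half-way up the plate) of the loose jig, an aluminium plate 200 x 46 x 12 mm, about 0.3 kg, a dark temple arm clamped along its top: 16 mm tall over the temple, 18 over the clamps. x runs along it to its front end, z up. It starts flat on the bench off the open front of the press, front end roughly towards it. Grip it across its 46 mm width
- jig_front (a point): middle of the jig's front end face, at 6 mm of height: the end with the temple's metal hinge stub, 100 mm from the centre
- jig_rear (a point): middle of the jig's rear end face, at 6 mm of height: the end towards which the temple's tip curves, where it is pushed; 100 mm from the centre. With the jig home it stands at x -150 mm in the press's frame, 85 mm in front of the guard
- spectacles_mid (a point): a finished pair of dark round spectacles, folded, 130 x 50 x 12, on a sheet of white paper; point at its middle; a bystander
- pliers: small pliers lying flat, 140 long, black grips; origin at the pivot, underside; a bystander
- screwdriver: small black-handled screwdriver lying flat, 150 long; a bystander
- oiler: whitish dropper bottle with a long thin nozzle, standing, 52 across, 115 tall; a bystander
- case: dark closed spectacle case, 160 x 62 x 40; a bystander
- file: flat file with a round wooden handle, lying, 215 long; a bystander
- lens: clear round lens blank lying flat, 68 across, 10 tall; a bystander
There are look-alikes about, which are no part of the job. Of the things like the part that bears jig_center, leave any that is yellow; of the rest the larger one is meant.

How it is judged:
By the outcome, as a careful person would: the job done as asked, in the order asked, and still so for the second after the job is handed in, with the robot touching nothing.
It also fails if it takes over 70 s, if anything falls off the work surface, if the arm or the gripper's body presses on something with over 40 N, if the wrist force passes 120 N, or if a joint passes its speed limit or range.

## Working session

There is one attempt and no reset: what is moved stays moved. The work goes in short steps, Python scripts to look and compute and a tool call to move; the robot and the scene stay as the last step left them, time stands still between calls to the robot, and variables do not carry over. Pictures are saved under pics/ and viewed, and the job is handed in when it is done.

Besides the shell and the picture viewer there is one more tool, called as a command line: name --argument value ..., lists and objects as JSON in quotes. jog_arm: Moves the arm, as the interface text tells. Its arguments: {"type":"object","properties":{"plan":{"type":"string"},"newtons":{"type":"number"}},"required":["plan"]}

```bash
ls; mkdir -p pics; python3 - <<'E'
from station import read_state, imaging, ticket, bot
import cv2, numpy as np
s=read_state(); print(s)
for n in ["scene","top","wrist"]:
    im=imaging.capture(n); cv2.imwrite(f"pics/{n}0.png",im[:,:,::-1])
    print(n,imaging.camera_info(n))
print([a for a in dir(bot) if a[0]!='_'])
E
```

```text
pics
{'time': 0.0, 'joint_pos': array([ 6.43715720e+01,  2.83131156e+01,  7.71289906e+01, -4.97256550e-04,
        7.46269793e+01, -5.47264004e+00]), 'qd': array([ 0.00273686, -0.06955145,  0.13027379,  0.01281856,  0.03652552,
        0.0581934 ]), 'effort': array([ 3.32573924e-03, -8.78818202e+01, -3.81861734e+01,  7.09445332e-02,
        5.32980810e-02, -1.06452558e-04]), 'tcp_pos': array([215.18818252, 586.34678839, 192.94647312]), 'orientation': array([-8.99938884e+01,  6.88163099e-02,  6.98443479e+01]), 'ft_force': array([ 1.30448581,  0.73410428, -0.30405733]), 'torque': array([ 0.00607624, -0.02798319,  0.01959302]), 'opening': 91.32292152415327}
scene {'fx': 499.70348696748243, 'fy': 499.70348696748243, 'cx': 321.25776766076547, 'cy': 192.8126564080788, 'world_from_camera': array([[-2.03138378e-01, -7.09829195e-01,  6.74445930e-01,
         1.50822424e+03],
       [ 9.78951464e-01, -1.33362475e-01,  1.54494274e-01,
         2.16705797e+02],
       [-1.97187676e-02,  6.91633547e-01,  7.21979367e-01,
         1.20021672e+03],
       [ 0.00000000e+00,  0.00000000e+00,  0.000000
[... 300 characters left out ...]
289e-03,
         3.54481541e+00],
       [-9.10352514e-03,  1.44461862e-01,  9.89468492e-01,
         1.48907609e+03],
       [ 0.00000000e+00,  0.00000000e+00,  0.00000000e+00,
         1.00000000e+00]])}
wrist {'fx': 292.046908798528, 'fy': 292.046908798528, 'cx': 317.3714235533907, 'cy': 198.19071642073447, 'T_tool_cam': array([[ 9.99999406e-01,  8.12120061e-04,  7.26580539e-04,
        -4.23593460e-01],
       [ 5.17276151e-04,  2.33083907e-01, -9.72456490e-01,
        -1.91475937e+02],
       [-9.59105655e-04,  9.72456288e-01,  2.33083348e-01,
         6.40260588e+01],
       [ 0.00000000e+00,  0.00000000e+00,  0.00000000e+00,
         1.00000000e+00]])}
['Unreachable', 'grasp_offset']
```

View pics/scene0.png

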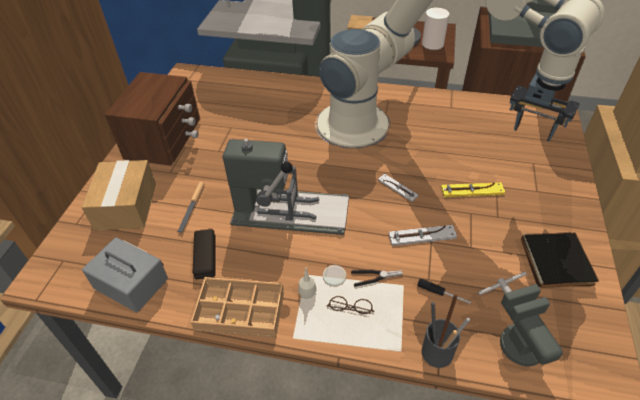

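View pics/top0.png

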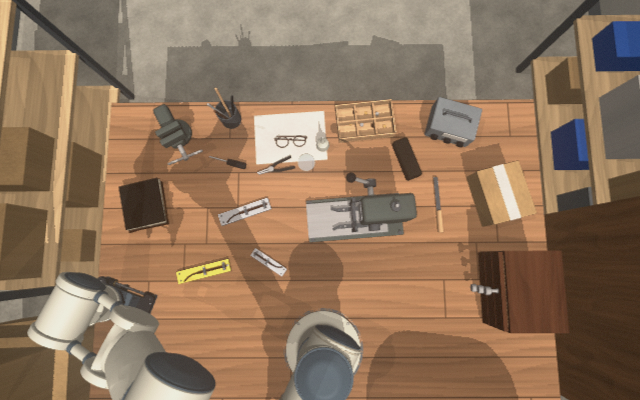

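View pics/wrist0.png

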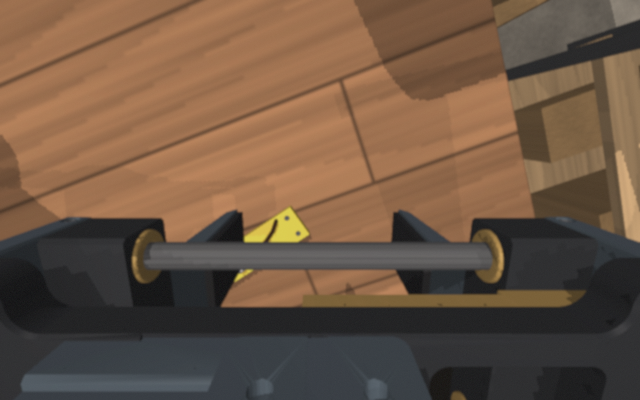

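```bash
cat > h.py <<'E'
from station import read_state, imaging, ticket, bot
import cv2, numpy as np
from scipy.spatial.transform import Rotation as R
def cam(n,st=None):
    c=imaging.camera_info(n)
    K=np.array([[c['fx'],0,c['cx']],[0,c['fy'],c['cy']],[0,0,1]])
    if n=='wrist':
        st=st or read_state()
        T=np.eye(4);T[:3,:3]=R.from_euler('xyz',st['orientation'],degrees=True).as_matrix();T[:3,3]=st['tcp_pos']
        W=T@c['T_tool_cam']
    else: W=c['world_from_camera']
    return K,W
def ray(n,uv,z,C=None):
    K,W=C or cam(n)
    d=np.linalg.inv(K)@np.array([uv[0],uv[1],1.]); d=W[:3,:3]@(d*[1,-1,-1]); o=W[:3,3]
    return o+d*(z-o[2])/d[2]
def proj(n,P,C=None):
    K,W=C or cam(n)
    P=np.atleast_2d(P); p=(P-W[:3,3])@W[:3,:3]; p=p*[1,-1,-1]; q=p@K.T
    return q[:,:2]/q[:,2:]
def crop(src,dst,x0,y0,x1,y1,s):
    im=cv2.imread(src)[y0:y1,x0:x1]; cv2.imwrite(dst,cv2.resize(im,None,fx=s,fy=s,interpolation=cv2.INTER_CUBIC))
E
python3 - <<'E'
from h import *
crop('pics/top0.png','pics/t1.png',165,160,425,290,3)
crop('pics/scene0.png','pics/s1.png',220,130,480,260,3)
E
```

```text
(no output)
```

View pics/t1.png

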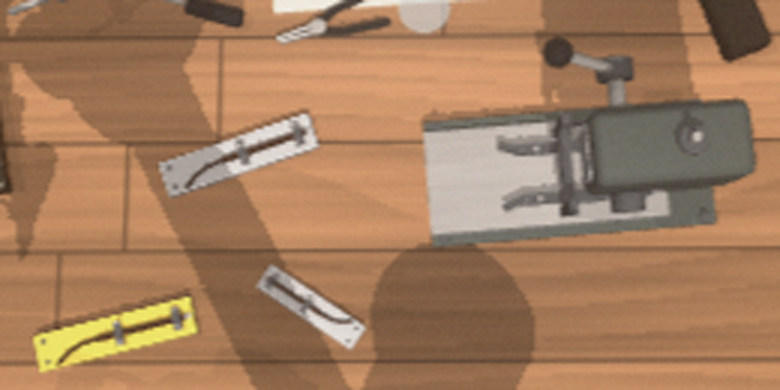

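View pics/s1.png

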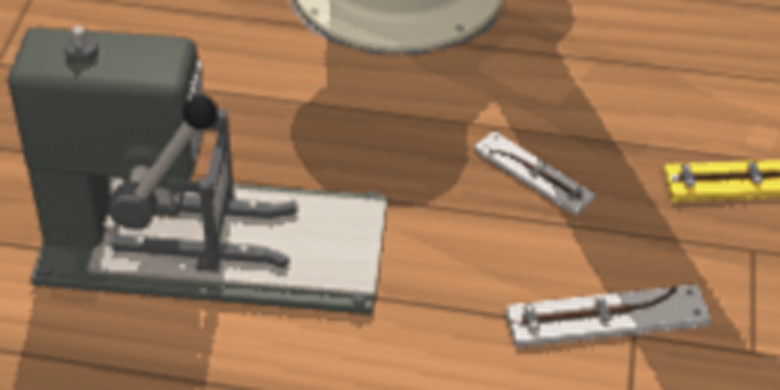

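```bash
cat >> h.py <<'E'
def pw(pose,P):  # press/jig->world
    x,y,a=pose; c,s=np.cos(a),np.sin(a); P=np.atleast_2d(P).astype(float)
    return np.c_[x+c*P[:,0]-s*P[:,1], y+s*P[:,0]+c*P[:,1], P[:,2]]
E
python3 - <<'E'
from h import *
o=np.array([165,160])
f=lambda u,v:(np.array([u,v])/3+o - 1/3)
A=ray('top',f(424,124),20);B=ray('top',f(434,240),20)
print(A,B,np.linalg.norm(A-B))
for p in [(160,163),(308,110),(318,148),(172,196)]: print(ray('top',f(*p),12))
# scene
g=lambda u,v:(np.array([u,v])/3+[220,130]-1/3)
print('scene',ray('scene',g(386,197),20),ray('scene',g(374,300),20))
for p in [(507,305),(703,286),(710,318),(516,342)]: print(ray('scene',g(*p),12))
print('ball',ray('top',f(558,53),290),ray('scene',g(201,111),290))
E
```

```text
[543.8596738   61.19690297  20.        ] [396.89516719  48.82598841  20.        ] 147.48425587789043
[497.07957347 398.31212661  12.        ]
[564.15475446 210.26362151  12.        ]
[514.99788578 196.83907681  12.        ]
[454.84819473 381.70623603  12.        ]
scene [400.56262734  52.99652959  20.        ] [545.20749547  65.03881235  20.        ]
[519.82448377 198.14021053  12.        ]
[457.15816251 392.4464062   12.        ]
[498.46268275 400.33243365  12.        ]
[565.54862651 212.24279325  12.        ]
ball [579.38397917 -89.72360875 290.        ] [580.58798268 -88.15787147 290.        ]
```

```bash
cat > ov.py <<'E'
from h import *
import sys
def overlay(n,src,dst,pose,jig,box,s):
    im=cv2.imread(src)[box[1]:box[3],box[0]:box[2]]; im=cv2.resize(im,None,fx=s,fy=s,interpolation=cv2.INTER_CUBIC)
    C=cam(n)
    def line(W,col):
        q=(proj(n,W,C)-[box[0],box[1]]+0.5)*s-0.5
        cv2.polylines(im,[np.round(q*8).astype(np.int32)],False,col,1,cv2.LINE_AA,3)
    rect=lambda x0,x1,y,z:[(x0,-y,z),(x1,-y,z),(x1,y,z),(x0,y,z),(x0,-y,z)]
    line(pw(pose,rect(-230,70,65,20)),(0,0,255)); line(pw(pose,rect(-230,130,80,0)),(255,0,0))
    line(pw(pose,rect(-65,-55,56,147)),(0,255,0)); line(pw(pose,rect(-50,128,42,290)),(255,255,0))
    for sg in(1,-1): line(pw(pose,[(-110,sg*24.5,32),(50,sg*24.5,32)]),(255,0,255))
    line(pw(pose,[(-75,100,290),(0,100,160)]),(0,255,255))
    if jig is not None:
        line(pw(jig,rect(-100,100,23,12)),(0,0,255)); line(pw(jig,rect(-100,100,23,0)),(255,0,0))
    cv2.imwrite(dst,im)
if __name__=='__main__':
    pose=(489.7,-174,np.radians(-85.2)); jig=(508,297,np.radians(-71.3))
    overlay('top','pics/top0.png','pics/o1.png',pose,jig,(210,160,425,260),3.7)
    overlay('scene','pics/scene0.png','pics/o2.png',pose,jig,(220,130,480,260),3)
E
python3 ov.py
```

```text
(no output)
```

View pics/o1.png

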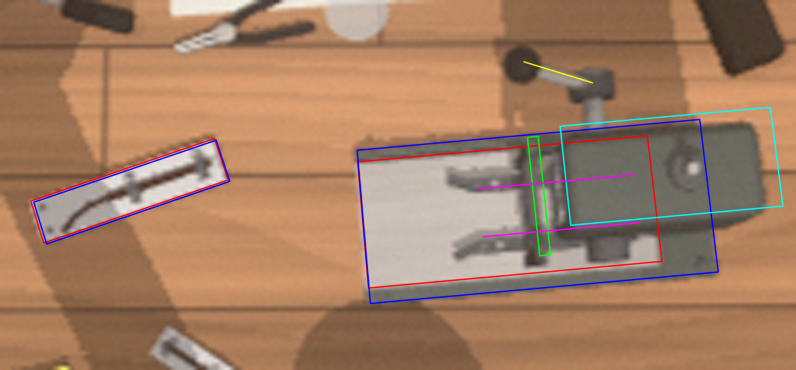

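View pics/o2.png

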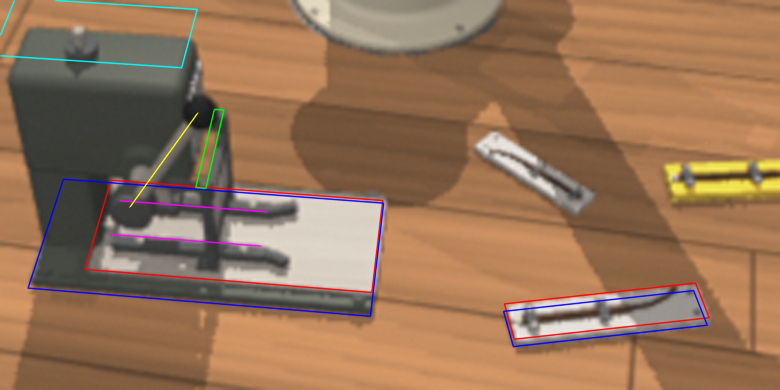

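```bash
cat >> h.py <<'E'
def plan(pos,yaw,n=None,step=45.,claw=0,pose0=None):
    """print rows from present pose to pos (TCP,mm), tool down with yaw deg; claw as is"""
    if pose0 is None:
        st=read_state(); p=st['tcp_pos']; Q=R.from_euler('xyz',st['orientation'],degrees=True)
    else: p,Q=pose0
    T=R.from_euler('xyz',[-90,0,yaw],degrees=True)
    rv=(Q.inv()*T).as_rotvec(); d=np.asarray(pos)-p
    n=n or int(max(np.ceil(np.linalg.norm(d)/step),np.ceil(np.degrees(np.linalg.norm(rv))/7.5),1))
    rows=[]
    for i in range(n):
        s=Q.inv().apply((np.asarray(pos)-p)/(n-i))
        r=(Q.inv()*T).as_rotvec()/(n-i)
        s=np.round(s/1000,4); r=np.round(r,4)
        rows.append(f"{claw} "+" ".join(f"{v:g}" for v in [*s,*r]))
        p=p+Q.apply(s*1000); Q=Q*R.from_rotvec(r)
    print("; ".join(rows)); return p,Q
def st():
    s=read_state(); print('t',round(s['time'],2),'tcp',s['tcp_pos'].round(1),'rpy',s['orientation'].round(2),'F',s['ft_force'].round(1),'open',round(s['opening'],1)); return s
E
python3 - <<'E'
from h import *
plan((453.5,458,200),18.7)
E
```

```text
0 -0.0055 -0.001 -0.0383 0.0001 0.1275 -0.0001; 0 -0.0006 -0.001 -0.0387 0 0.1275 -0.0001; 0 0.0043 -0.001 -0.0384 0.0001 0.1275 -0.0001; 0 0.0092 -0.001 -0.0376 0.0001 0.1275 -0.0002; 0 0.0139 -0.001 -0.0361 0 0.1275 -0.0001; 0 0.0184 -0.001 -0.034 0.0001 0.1276 -0.0002; 0 0.0225 -0.0009 -0.0314 0 0.1275 -0.0001
```

jog_arm --plan "0 -0.006 -0.001 -0.038 0 0.128 0; 0 -0.001 -0.001 -0.039 0 0.128 0; 0 0.004 -0.001 -0.038 0 0.128 0; 0 0.009 -0.001 -0.038 0 0.128 0; 0 0.014 -0.001 -0.036 0 0.128 0; 0 0.018 -0.001 -0.034 0 0.128 0; 0 0.022 -0.001 -0.031 0 0.128 0; 0 0 0 0 0 0 0" --newtons 40

```text
time: 0.95
tcp_pos: [457.5, 448.6, 198.1]
orientation: [-90.1, 0.2, 16.6]
ft_force: [-1.1, 0.8, -0.9]
opening: 91.1
```

```bash
python3 - <<'E'
from h import *
s=st(); im=imaging.capture('wrist'); cv2.imwrite('pics/w1.png',im[:,:,::-1])
import pickle; pickle.dump(s,open('pics/w1.pkl','wb'))
E
```

```text
t 0.95 tcp [457.5 448.6 198.1] rpy [-90.13   0.18  16.57] F [-1.1  0.8 -0.9] open 91.1
```

View pics/w1.png

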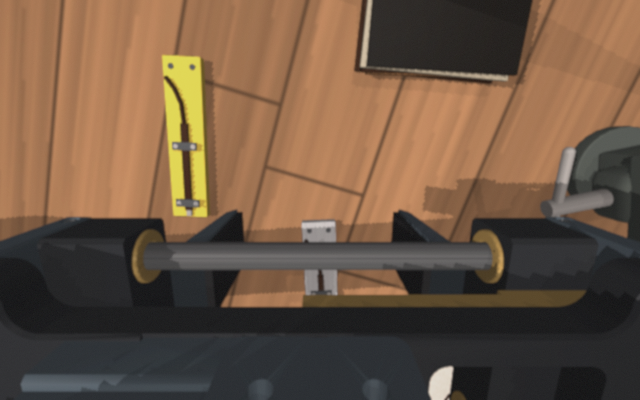

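```bash
python3 - <<'E'
from h import *
import pickle
s=pickle.load(open('pics/w1.pkl','rb')); C=cam('wrist',s)
for p in [(302,222),(336,221),(304,290),(340,290)]: print(ray('wrist',p,12,C).round(1))
# predicted from fixed cams
for j in [(508,297,np.radians(-71.3)),(510,300.8,np.radians(-71.8))]:
    print(pw(j,[(-100,-23,12),(-100,23,12)]).round(1), proj('wrist',pw(j,[(-100,-23,12),(-100,23,12)]),C).round(1))
crop('pics/w1.png','pics/w1c.png',270,200,370,310,6)
E
```

```text
[454.5 384.9  12. ]
[498.2 399.4  12. ]
[485.2 286.8  12. ]
[534.9 301.6  12. ]
[[454.2 384.3  12. ]
 [497.7 399.1  12. ]] [[301.7 222.3]
 [335.6 221.1]]
[[456.9 388.6  12. ]
 [500.6 403.   12. ]] [[304.5 220. ]
 [338.5 219.1]]
```

View pics/w1c.png

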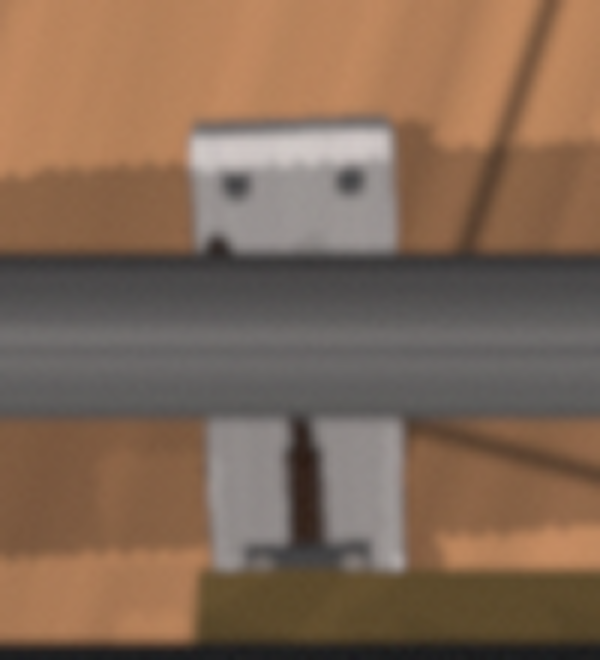

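```bash
python3 - <<'E'
from h import *
plan((490.4,349.1,60),18.7)
E
```

```text
0 0.0012 0.0345 -0.0265 0.0004 -0.0081 -0.0011; 0 0.0009 0.0345 -0.0265 0.0005 -0.0081 -0.001; 0 0.0007 0.0345 -0.0265 0.0004 -0.0082 -0.0011; 0 0.0005 0.0345 -0.0266 0.0005 -0.0081 -0.001
```

jog_arm --plan "0 0.001 0.035 -0.027 0 -0.009 -0.001; 0 0.001 0.035 -0.027 0 -0.009 -0.001; 0 0.001 0.035 -0.027 0 -0.009 -0.001; 0 0.001 0.035 -0.027 0.001 -0.009 -0.001; 0 0 0 0 0 0 0; 0 0 0 0 0 0 0"

```text
time: 1.6
tcp_pos: [489.3, 349.2, 54.3]
orientation: [-89.9, -0.1, 19.7]
ft_force: [0.0, 0.6, 0.6]
opening: 91.2
```

```bash
python3 - <<'E'
from h import *
st()
plan((490.4,349.1,20),18.7)
E
```

```text
t 1.6 tcp [489.3 349.2  54.3] rpy [-8.985e+01 -7.000e-02  1.970e+01] F [0.  0.6 0.6] open 91.2
0 0.001 0.0343 -0.0005 -0.0025 0.0175 0.0011
```

jog_arm --plan "0 0.001 0.017 0 -0.001 0.01 0.001; 0 0 0.017 0 -0.001 0.008 0; 0 0 0 0 0 0 0; 0 0 0 0 0 0 0"

```text
time: 2.0
tcp_pos: [490.0, 355.1, 23.8]
orientation: [-89.9, -0.3, 19.0]
ft_force: [-0.8, -0.8, -0.4]
opening: 91.2
```

```bash
python3 - <<'E'
from h import *
st()
plan((490.4,349.1,3.5),18.7)
E
```

```text
t 2.0 tcp [490.  355.1  23.8] rpy [-89.87  -0.31  19.  ] F [-0.8 -0.8 -0.4] open 91.2
0 -0.0017 0.0202 -0.0058 -0.0023 0.0053 0.0054
```

jog_arm --plan "0 -0.001 0.01 -0.005 -0.002 0.005 0.003; 0 0 0.009 0 0 0 0; 0 0 0 0 0 0 0; 0 0 0 0 0 0 0"

```text
time: 2.4
tcp_pos: [491.6, 351.5, 5.9]
orientation: [-89.9, -0.3, 18.8]
ft_force: [0.8, -0.7, 0.5]
opening: 91.2
```

```bash
python3 - <<'E'
from h import *
st()
plan((490.4,349.1,3.5),18.7)
E
```

```text
t 2.4 tcp [491.6 351.5   5.9] rpy [-89.94  -0.33  18.81] F [ 0.8 -0.7  0.5] open 91.2
0 -0.0019 0.0024 -0.0019 -0.001 0.002 0.0058
```

jog_arm --plan "0 -0.001 0.0025 -0.001 0 0 0.004; 0 0 0 0 0 0 0; 120 0 0 0 0 0 0; 140 0 0 0 0 0 0; 255 0 0 0 0 0 0; 255 0 0 0 0 0 0; 255 0 0 0 0 0 0; 255 0 0 0 0 0 0" --newtons 40

```text
time: 3.2
tcp_pos: [491.4, 350.2, 3.9]
orientation: [-89.9, -0.1, 18.8]
ft_force: [0.3, -0.2, 0.1]
opening: 46.1
```

```bash
python3 - <<'E'
from h import *
st()
E
```

```text
t 3.2 tcp [491.4 350.2   3.9] rpy [-89.93  -0.13  18.8 ] F [ 0.3 -0.2  0.1] open 46.1
```

```bash
python3 - <<'E'
from h import *
q=plan((491.4,350.2,65),18.8,claw=255)
plan((464.1,130.9,65),4.8,claw=255,pose0=q)
E
```

```text
255 0.0001 -0.0305 0 -0.0006 -0 0.0012; 255 0.0001 -0.0306 0.0001 -0.0006 -0.0001 0.0011
255 -0.0193 0 -0.0398 -0 0.0489 0; 255 -0.0174 0 -0.0407 -0 0.0489 0; 255 -0.0153 0 -0.0414 -0 0.0489 0; 255 -0.0133 0 -0.0422 -0 0.0488 0; 255 -0.0112 0 -0.0427 -0 0.0489 0
```

jog_arm --plan "255 0 -0.02 0 0 0 0; 255 0 -0.03 0 0 0 0; 255 0 -0.012 0 0 0 0; 255 -0.019 0 -0.04 0 0.049 0; 255 -0.017 0 -0.041 0 0.049 0; 255 -0.015 0 -0.041 0 0.049 0; 255 -0.013 0 -0.042 0 0.049 0; 255 -0.011 0 -0.043 0 0.049 0; 255 0 0 0 0 0 0; 255 0 0 0 0 0 0"

```text
time: 4.2
tcp_pos: [463.9, 124.5, 66.3]
orientation: [-89.9, -0.2, 4.3]
ft_force: [-0.6, 1.1, 0.2]
opening: 0.4
```

```bash
python3 - <<'E'
from h import *
s=st(); im=imaging.capture('top'); cv2.imwrite('pics/top2.png',im[:,:,::-1])
im=imaging.capture('scene'); cv2.imwrite('pics/scene2.png',im[:,:,::-1])
crop('pics/top2.png','pics/t2.png',210,150,425,280,3.7)
crop('pics/scene2.png','pics/s2.png',220,110,480,270,3)
E
```

```text
t 4.2 tcp [463.9 124.5  66.3] rpy [-89.86  -0.24   4.29] F [-0.6  1.1  0.2] open 0.4
```

View pics/t2.png

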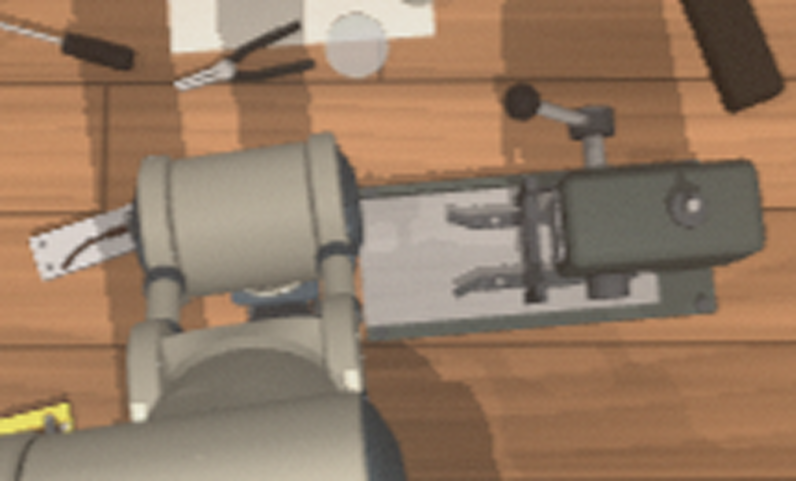

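View pics/s2.png

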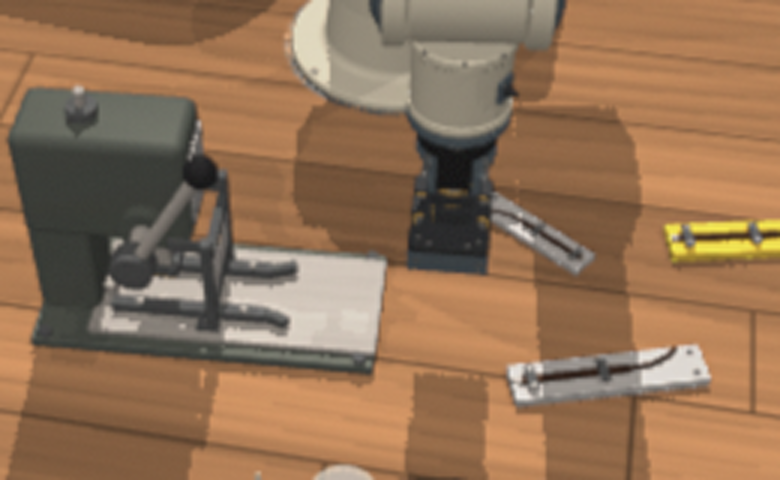

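```bash
python3 - <<'E'
from h import *
q=plan((498.4,325.4,65),18.7)
plan((498.4,325.4,20),18.7,pose0=q,step=25)
E
```

```text
0 0.0099 0.0004 0.0393 -0.0004 -0.0499 0.0009; 0 0.0119 0.0003 0.0388 -0.0004 -0.0499 0.0009; 0 0.0138 0.0003 0.0382 -0.0004 -0.0499 0.0009; 0 0.0157 0.0003 0.0374 -0.0004 -0.0499 0.0009; 0 0.0175 0.0003 0.0366 -0.0003 -0.05 0.0008
0 0 0.0225 0 -0 0 0; 0 0 0.0225 0 -0 0 0
```

jog_arm --plan "0 0.01 0 0.039 0 -0.05 0.001; 0 0.012 0 0.039 0 -0.05 0.001; 0 0.014 0 0.038 0 -0.05 0.001; 0 0.016 0 0.037 0 -0.05 0.001; 0 0.017 0 0.037 0 -0.05 0.001; 0 0 0 0 0 0 0; 0 0 0 0 0 0 0" --newtons 60

```text
time: 5.0
tcp_pos: [497.2, 342.3, 65.7]
orientation: [-89.8, -0.1, 19.9]
ft_force: [-0.7, -0.0, -0.3]
opening: 53.6
```

```bash
python3 - <<'E'
from h import *
st()
plan((498.4,325.4,18),18.7)
im=imaging.capture('wrist'); cv2.imwrite('pics/w3.png',im[:,:,::-1])
im=imaging.capture('top'); cv2.imwrite('pics/top3.png',im[:,:,::-1])
crop('pics/top3.png','pics/t3.png',210,150,425,280,3.7)
E
```

```text
t 5.0 tcp [497.2 342.3  65.7] rpy [-89.84  -0.1   19.94] F [-0.7 -0.  -0.3] open 53.6
0 -0.0024 0.0238 -0.0082 -0.0014 0.0109 0.0009; 0 -0.0022 0.0238 -0.0082 -0.0015 0.0108 0.0008
```

View pics/w3.png

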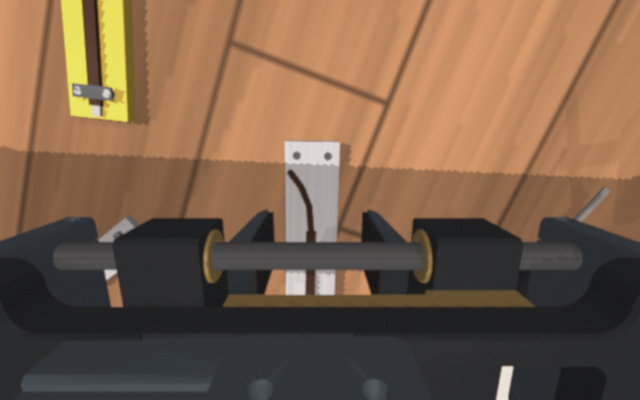

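```bash
python3 - <<'E'
from h import *
C=cam('wrist')
for p in [(285,142),(340,142),(286,200),(339,200)]: print(ray('wrist',p,12,C).round(1))
print(proj('wrist',pw((508,297,np.radians(-71.3)),[(-100,-23,12),(-100,23,12),(-60,-23,12),(-60,23,12)]),C).round(1))
E
```

```text
[454.8 382.1  12. ]
[497.6 397.5  12. ]
[471.1 335.6  12. ]
[514.3 351.1  12. ]
[[285.1 139.1]
 [340.8 140.2]
 [285.4 186.8]
 [339.1 187.8]]
```

jog_arm --plan "0 -0.003 0.022 -0.008 -0.001 0.008 0; 0 -0.002 0.02 -0.008 -0.001 0.008 0; 0 0 0 -0.001 0 0 0; 0 0 0 0 0 0 0; 0 0 0 0 0 0 0"

```text
time: 5.6
tcp_pos: [498.6, 320.9, 24.6]
orientation: [-89.9, -0.1, 18.7]
ft_force: [0.8, 0.0, 0.7]
opening: 91.2
```

```bash
python3 - <<'E'
from h import *
st()
plan((499,323.6,2),19)
E
```

```text
t 5.6 tcp [498.6 320.9  24.6] rpy [-89.95  -0.14  18.71] F [0.8 0.  0.7] open 91.2
0 0.0012 0.0226 0.0024 -0.0009 -0.0051 0.0024
```

jog_arm --plan "0 0.001 0.01 0.002 -0.001 -0.005 0.002; 0 0 0.009 0 0 0 0; 0 0 0.002 0 0 0 0; 0 0 0 0 0 0 0; 0 0 0 0 0 0 0"

```text
time: 6.1
tcp_pos: [499.9, 324.3, 3.5]
orientation: [-90.0, -0.2, 19.1]
ft_force: [0.6, 0.9, 0.0]
opening: 91.3
```

```bash
python3 - <<'E'
from h import *
st()
plan((499,323.6,1.5),19)
E
```

```text
t 6.1 tcp [499.9 324.3   3.5] rpy [-89.98  -0.16  19.05] F [0.6 0.9 0. ] open 91.3
0 -0.0011 0.002 -0.0004 -0.0003 0.0009 0.0028
```

jog_arm --plan "255 -0.001 0.002 0 0 0 0.003; 255 0 0 0 0 0 0; 255 0 0 0 0 0 0; 255 0 0 0 0 0 0; 255 0 0 0 0 0 0; 255 0 0 0 0 0 0; 255 0 0 0 0 0 0; 255 0 0 0 0 0 0; 255 0 0 0 0 0 0; 255 0 0 0 0 0 0" --newtons 60

```text
time: 7.1
tcp_pos: [499.2, 324.2, 2.0]
orientation: [-90.0, -0.0, 19.0]
ft_force: [0.0, 0.5, 0.2]
opening: 13.9
```

jog_arm --plan "255 0 -0.004 0 0 0 0; 255 0 -0.006 0 0 0 0; 255 0 -0.006 0 0 0 0; 255 0 -0.006 0 0 0 0; 255 0 0 0 0 0 0" --newtons 60

```text
time: 7.6
tcp_pos: [499.4, 324.3, 26.4]
orientation: [-90.0, -0.1, 19.1]
ft_force: [0.1, 0.3, -0.5]
opening: 0.2
```

```bash
python3 - <<'E'
from h import *
st()
im=imaging.capture('scene'); cv2.imwrite('pics/scene4.png',im[:,:,::-1])
crop('pics/scene4.png','pics/s4.png',320,110,500,270,4)
E
```

```text
t 7.6 tcp [499.4 324.3  26.4] rpy [-8.997e+01 -6.000e-02  1.905e+01] F [ 0.1  0.3 -0.5] open 0.2
```

View pics/s4.png

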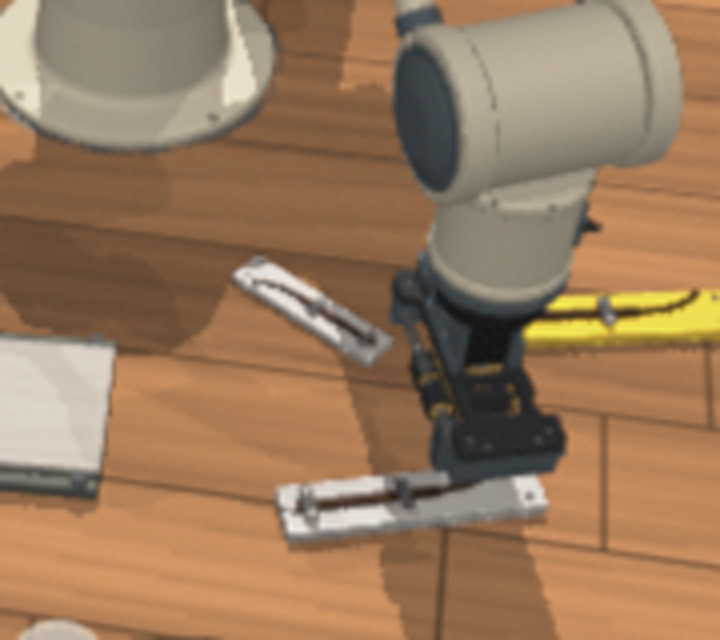

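```bash
python3 - <<'E'
from h import *
s=st()
for P in [s['tcp_pos'],s['tcp_pos']+[0,0,19],s['tcp_pos']*[1,1,0]]:
    q=proj('scene',P)[0]; print(q,(q-[320,110])*4, proj('top',P)[0])
im=imaging.capture('wrist'); cv2.imwrite('pics/w4.png',im[:,:,::-1])
E
```

```text
t 7.65 tcp [499.3 324.2  26. ] rpy [-8.997e+01 -5.000e-02  1.905e+01] F [-0.   0.4  0.6] open 0.3
[431.45619352 229.25503766] [445.82477409 477.02015064] [236.55788553 212.90060577]
[432.34039441 225.20487863] [449.36157763 460.8195145 ] [235.46073019 212.33780019]
[430.26993925 234.68877847] [441.07975701 498.75511387] [238.0171104  213.64914143]
```

View pics/w4.png

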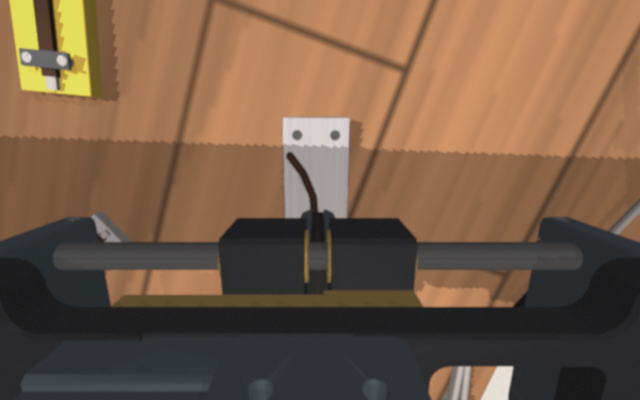

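```bash
python3 - <<'E'
from h import *
s=st(); print(bot.grasp_offset)
M=R.from_euler('xyz',s['orientation'],degrees=True).as_matrix()
for t in [(89,-79,38),(89,-79,-38),(-89,-79,38),(0,0,16),(0,0,-16),(13,0,16),(13,0,-16)]:
    q=proj('scene',s['tcp_pos']+M@np.array(t))[0]; print(t,(q-[320,110])*4)
crop('pics/w4.png','pics/w4c.png',220,190,420,320,4)
crop('pics/scene4.png','pics/s4c.png',400,150,480,250,7)
E
```

```text
t 7.7 tcp [499.1 324.1  25.6] rpy [-8.997e+01 -2.000e-02  1.905e+01] F [-0.3  0.1 -0.2] open 0.6
18.8
(89, -79, 38) [549.88048706 496.21533194]
(89, -79, -38) [443.78175657 508.44671268]
(-89, -79, 38) [476.09038288 315.61889784]
(0, 0, 16) [466.18630661 474.79313899]
(0, 0, -16) [424.92723313 479.50106257]
(13, 0, 16) [471.13074543 487.98503916]
(13, 0, -16) [429.63370156 492.74173793]
```

View pics/w4c.png

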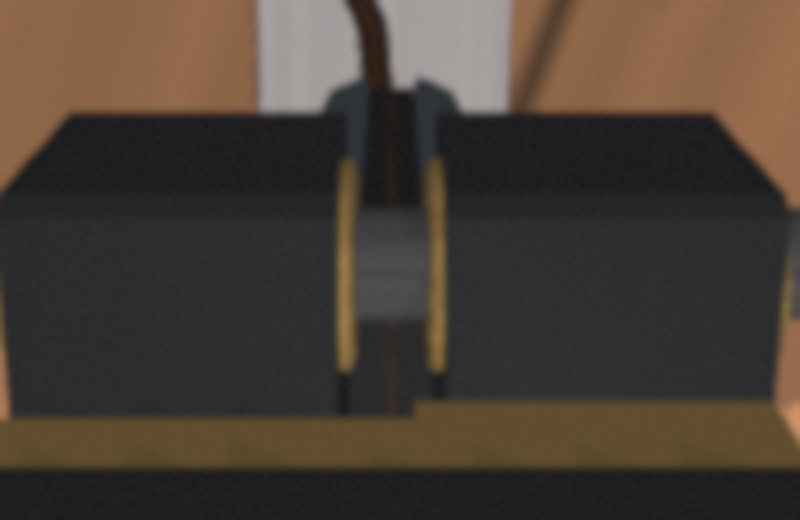

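View pics/s4c.png

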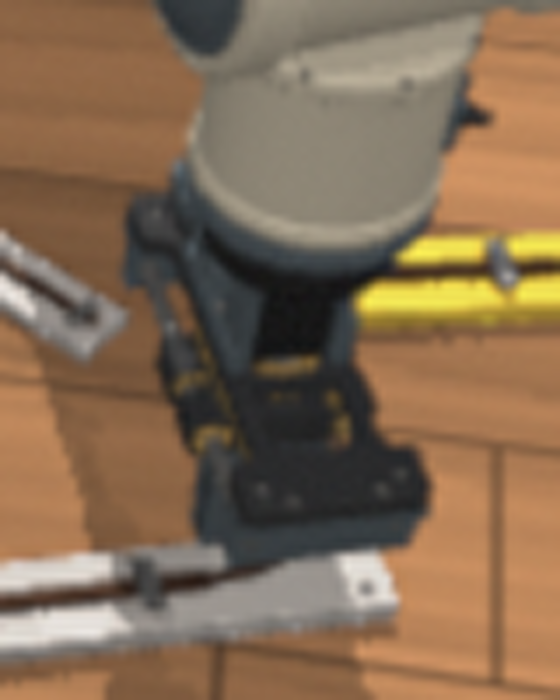

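jog_arm --plan "0 0 0 0 0 0 0; 0 0 0 0 0 0 0; 0 0 0 0 0 0 0; 0 0 0 0 0 0 0; 0 0 0 0 0 0 0; 0 0 0 0 0 0 0; 0 0 0 0 0 0 0; 0 0 0 0 0 0 0; 0 0 0 0 0 0 0; 0 0 0 0 0 0 0"

```text
time: 8.7
tcp_pos: [498.5, 323.7, 24.7]
orientation: [-90.0, 0.1, 19.1]
ft_force: [-0.1, -0.5, -0.1]
opening: 77.6
```

```bash
python3 - <<'E'
from h import *
s=st()
im=imaging.capture('wrist'); cv2.imwrite('pics/w5.png',im[:,:,::-1])
C=cam('wrist',s)
im=cv2.imread('pics/w5.png')
M=R.from_euler('xyz',s['orientation'],degrees=True).as_matrix()
o=s['opening']/2
for y,col in [(0,(0,0,255)),(-20,(0,255,0)),(-40,(255,0,0))]:
  for sg in (1,-1):
    q=[proj('wrist',s['tcp_pos']+M@np.array((sg*o,y,z)),C)[0] for z in (-16,16)]
    cv2.line(im,tuple(np.int32(q[0].round())),tuple(np.int32(q[1].round())),col,1)
cv2.imwrite('pics/w5o.png',im)
E
```

```text
t 8.7 tcp [498.5 323.7  24.7] rpy [-8.999e+01  8.000e-02  1.905e+01] F [-0.1 -0.5 -0.1] open 77.6
```

View pics/w5o.png

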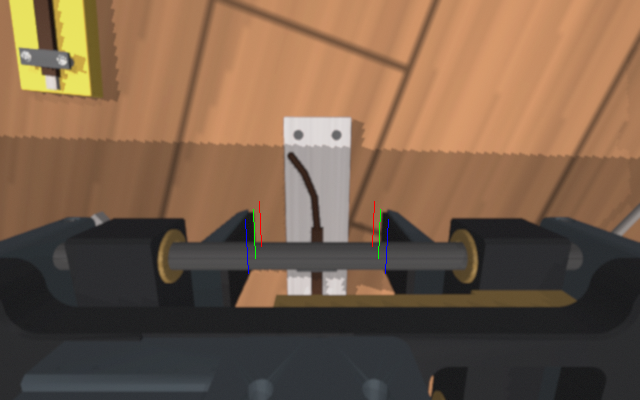

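jog_arm --plan "0 0 0.01 0 0 0 0; 0 0 0.009 0 0 0 0; 0 0 0.002 0 0 0 0; 0 0 0 0 0 0 0"

```text
time: 9.15
tcp_pos: [498.1, 323.6, 1.3]
orientation: [-90.0, 0.1, 19.0]
ft_force: [-0.5, 0.7, -0.1]
opening: 91.5
```

jog_arm --plan "0 0 0.003 0 0 0 0; 0 0 0.002 0 0 0 0; 0 0 0 0 0 0 0"

```text
time: 9.45
tcp_pos: [498.1, 323.6, -4.3]
orientation: [-90.0, 0.1, 19.0]
ft_force: [0.6, -0.3, -0.3]
opening: 91.1
```

```bash
python3 - <<'E'
from h import *
s=st()
plan((499,323.6,-4),19)
E
```

```text
t 9.45 tcp [498.1 323.6  -4.3] rpy [-89.99   0.13  19.05] F [ 0.6 -0.3 -0.3] open 91.1
0 0.0009 -0.0003 -0.0003 -0.0001 0.0008 -0.0023
```

jog_arm --plan "0 0.001 0.003 0 0 0 -0.002; 0 0 0.003 0 0 0 0; 0 0 0 0 0 0 0"

```text
time: 9.75
tcp_pos: [499.4, 324.1, -10.5]
orientation: [-90.0, -0.0, 19.0]
ft_force: [-0.4, 0.6, 0.0]
opening: 91.3
```

jog_arm --plan "0 0 0.002 0 0 0 0; 0 0 0.002 0 0 0 0; 0 0 0 0 0 0 0"

```text
time: 10.05
tcp_pos: [499.4, 324.1, -14.8]
orientation: [-90.0, -0.0, 19.0]
ft_force: [-0.6, 0.7, 0.4]
opening: 90.9
```

jog_arm --plan "255 0 0 0 0 0 0; 255 0 0 0 0 0 0; 255 0 0 0 0 0 0; 255 0 0 0 0 0 0; 255 0 0 0 0 0 0; 255 0 0 0 0 0 0; 255 0 0 0 0 0 0; 255 0 0 0 0 0 0" --newtons 30

```text
time: 10.85
tcp_pos: [499.4, 324.1, -14.6]
orientation: [-90.0, -0.0, 19.1]
ft_force: [-0.0, -0.1, -0.7]
opening: 45.9
```

```bash
python3 - <<'E'
from h import *
s=st()
im=imaging.capture('wrist'); cv2.imwrite('pics/w6.png',im[:,:,::-1])
C=cam('wrist',s)
print(proj('wrist',s['tcp_pos'],C))
E
```

```text
t 10.85 tcp [499.4 324.1 -14.6] rpy [-8.999e+01 -4.000e-02  1.906e+01] F [-0.  -0.1 -0.7] open 45.9
[[316.55495501 223.84126015]]
```

View pics/w6.png

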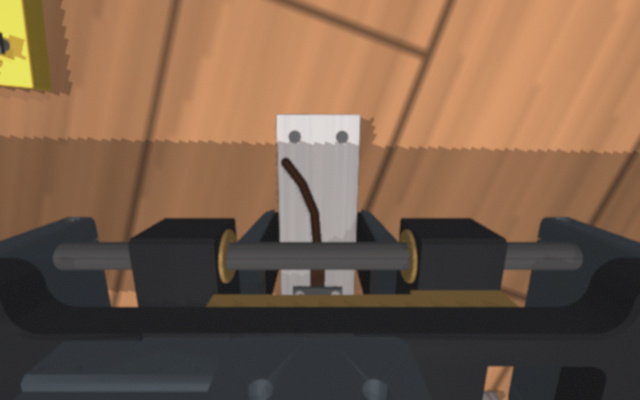

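jog_arm --plan "255 0 0 0 0 0 0; 255 0 0 0 0 0 0; 255 0 -0.004 0 0 0 0; 255 0 -0.008 0 0 0 0; 255 0 -0.012 0 0 0 0; 255 0 -0.015 0 0 0 0; 255 0 -0.015 0 0 0 0; 255 0 0 0 0 0 0" --newtons 50

```text
time: 11.7
tcp_pos: [499.3, 324.1, 44.3]
orientation: [-90.0, -0.0, 19.0]
ft_force: [0.2, -0.1, -2.3]
opening: 45.4
```

```bash
python3 - <<'E'
from h import *
s=st()
im=imaging.capture('scene'); cv2.imwrite('pics/scene6.png',im[:,:,::-1])
crop('pics/scene6.png','pics/s6.png',320,110,500,270,4)
q=plan((489.7-279*.0837,-174+279*.9965,60),4.8,claw=255)
E
```

```text
t 11.7 tcp [499.3 324.1  44.3] rpy [-8.998e+01 -4.000e-02  1.905e+01] F [ 0.2 -0.1 -2.3] open 45.4
255 -0.0205 -0.0033 -0.0394 -0 0.0497 -0; 255 -0.0185 -0.0033 -0.0404 -0 0.0497 -0; 255 -0.0165 -0.0034 -0.0413 -0.0001 0.0498 -0; 255 -0.0144 -0.0033 -0.0421 -0 0.0497 -0.0001; 255 -0.0123 -0.0034 -0.0427 -0.0001 0.0498 -0
```

View pics/s6.png

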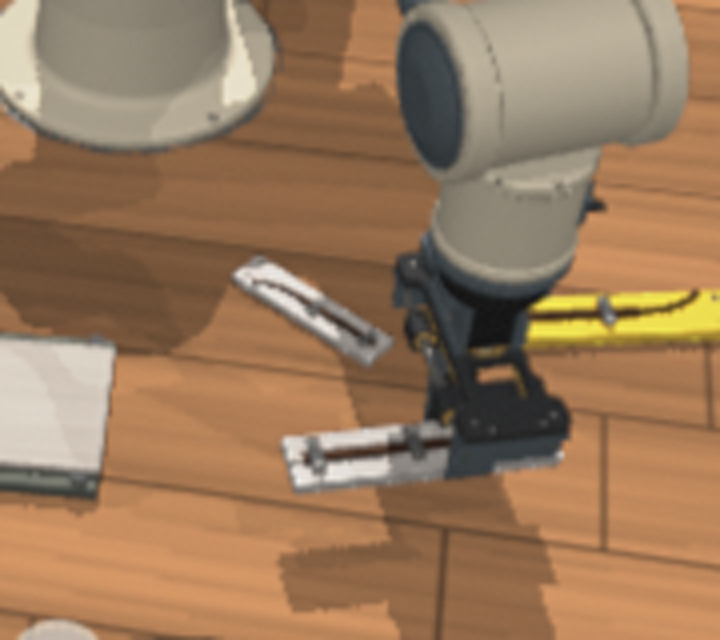

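jog_arm --plan "255 -0.02 -0.001 -0.036 0 0.05 0; 255 -0.018 -0.001 -0.038 0 0.05 0; 255 -0.016 -0.001 -0.038 0 0.05 0; 255 -0.014 -0.001 -0.038 0 0.048 0; 255 -0.01 0 -0.03 0 0.04 0; 255 0 0 -0.004 0 0 0; 255 0 0 0 0 0 0; 255 0 0 0 0 0 0"

```text
time: 12.55
tcp_pos: [463.0, 120.8, 45.2]
orientation: [-89.9, 0.0, 5.0]
ft_force: [-0.6, 0.9, -1.9]
opening: 45.5
```

```bash
python3 - <<'E'
from h import *
s=st()
for n in ['scene','top']:
    im=imaging.capture(n); cv2.imwrite(f'pics/{n}7.png',im[:,:,::-1])
from ov import overlay
pose=(489.7,-174,np.radians(-85.2))
overlay('top','pics/top7.png','pics/o7t.png',pose,None,(240,160,425,270),4)
overlay('scene','pics/scene7.png','pics/o7s.png',pose,None,(220,130,420,260),4)
M=s['tcp_pos'];print('press frame', (np.array([[.0837,-.9965],[.9965,.0837]])@(M[:2]-[489.7,-174])))
E
```

```text
t 12.55 tcp [463.  120.8  45.2] rpy [-8.993e+01  3.000e-02  4.970e+00] F [-0.6  0.9 -1.9] open 45.5
press frame [-296.03491755   -1.96004925]
```

View pics/o7t.png

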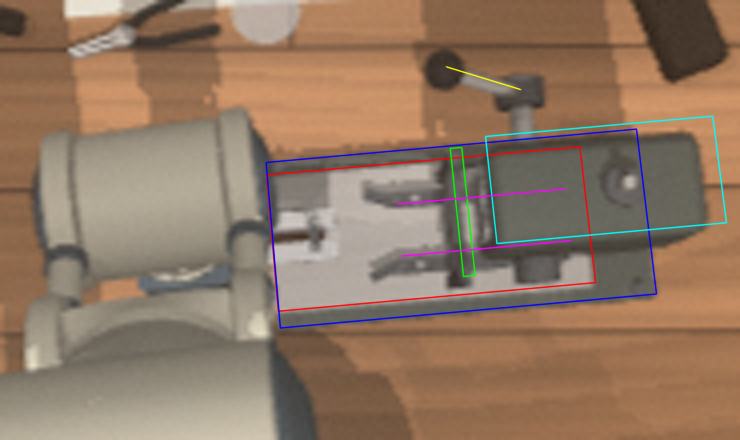

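View pics/o7s.png

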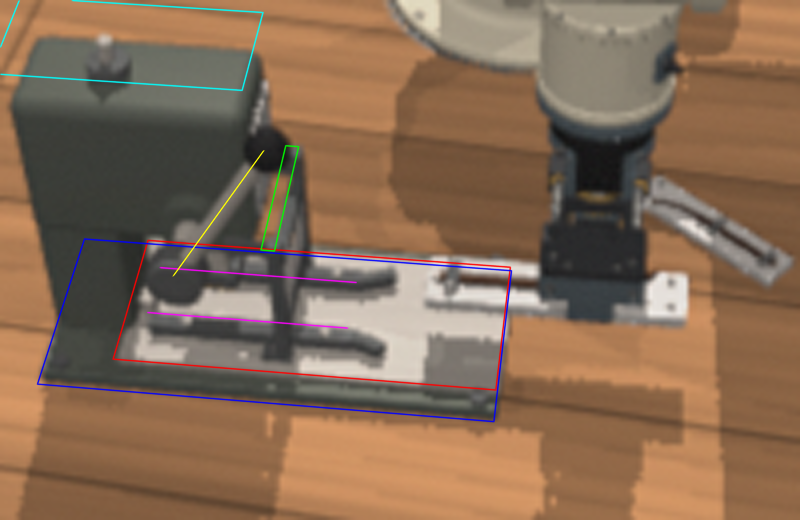

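```bash
python3 - <<'E'
from h import *
from ov import overlay
pose=(489.7,-174,np.radians(-85.2))
crop('pics/top0.png','pics/z1.png',300,170,400,245,8)
crop('pics/scene0.png','pics/z2.png',230,150,350,240,6.6)
E
```

```text
(no output)
```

View pics/z1.png

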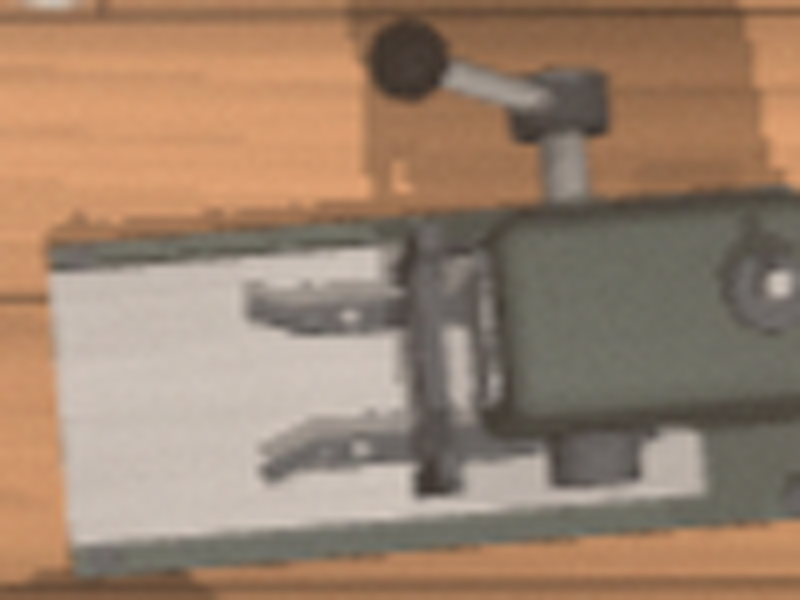

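View pics/z2.png

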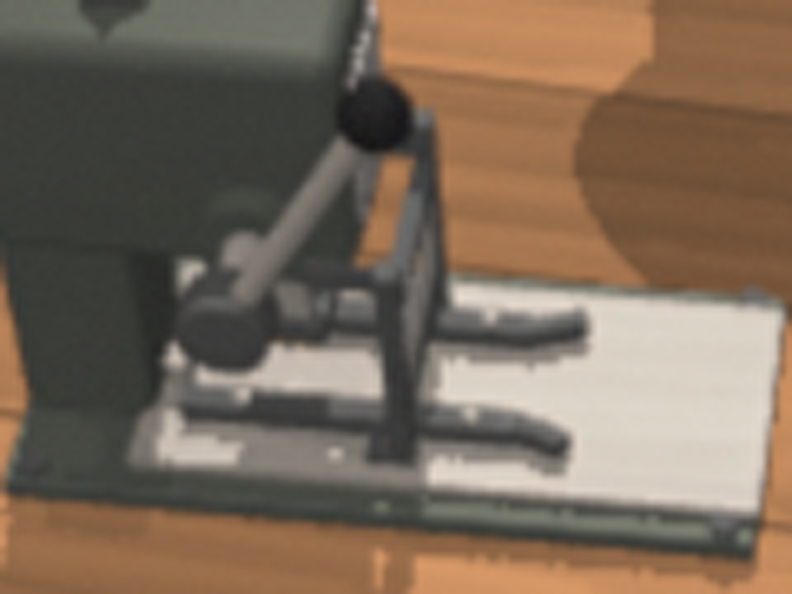

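```bash
python3 - <<'E'
from h import *
from scipy.optimize import least_squares
T=[((50,270),(-230,65,20)),((75,545),(-230,-65,20)),((707,492),(70,-65,20)),((408,60),(-75,100,290)),((440,485),(-60,-54,147)),((428,228),(-60,54,147))]
S=[((783,303),(-230,-65,20)),((757,515),(-230,65,20)),((130,465),(70,65,20)),((376,114),(-75,100,290)),((752,558),(-230,80,0)),((10,492),(130,80,0)),((390,272),(-60,56,147)),((425,118),(-60,-56,147))]
Tp=np.array([t[0] for t in T])/8+[300,170]-.44; TP=np.array([t[1] for t in T])
Sp=np.array([t[0] for t in S])/6.6+[230,150]-.42; SP=np.array([t[1] for t in S])
Ct,Cs=cam('top'),cam('scene')
def f(p,b=True):
    a=(proj('top',pw(p,TP),Ct)-Tp)/.27; c=(proj('scene',pw(p,SP),Cs)-Sp)/.34
    return a,c
x0=(489.7,-174,np.radians(-85.2))
for w in ['both','top','scene']:
    g=lambda p:np.concatenate([x.ravel() for x,k in zip(f(p),('top','scene')) if w in('both',k)])
    r=least_squares(g,x0,loss='soft_l1',f_scale=2,x_scale=[1,1,.01]); print(w,r.x[:2],np.degrees(r.x[2]))
    if w=='both': print(f(r.x)[0].round(1),f(r.x)[1].round(1))
E
```

```text
both [ 485.96827092 -171.05782   ] -85.71302402905265
[[-1.2  1.3]
 [-3.1  0.4]
 [-1.5  1. ]
 [-0.7  0.2]
 [ 4.5 -5. ]
 [-0.7 -0.4]] [[ 0.2  1.8]
 [ 0.3 -2.7]
 [-1.1 -4.9]
 [-0.2 -1. ]
 [ 0.9  1.4]
 [-3.2  1.1]
 [-3.4  2. ]
 [-0.2 -5.8]]
top [ 485.88612352 -171.85241172] -85.77958161780379
scene [ 486.47931089 -170.38933726] -85.56494056833239
```

```bash
cat >> h.py <<'E'
PRESS=(486.0,-171.2,np.radians(-85.7))
def inpress(p):
    x,y,a=PRESS;c,s=np.cos(a),np.sin(a);d=np.asarray(p)[:2]-[x,y];return np.array([c*d[0]+s*d[1],-s*d[0]+c*d[1]])
E
python3 - <<'E'
from h import *
for a in [(250,290),(265,475),(257,382),(400,328),(385,432)]:
    print(inpress(ray('top',np.array(a)/8+[300,170]-.44,32)).round(1))
for a in [(586,322),(568,442),(500,330),(490,410)]:
    print('s',inpress(ray('scene',np.array(a)/6.6+[230,150]-.42,32)).round(1))
s=st(); print(inpress(s['tcp_pos']), s['orientation'][2]+0)
t=pw(PRESS,[(-285,0,0)])[0]; print(t); plan((t[0],t[1],9),4.3,claw=255)
E
```

```text
[-135.1   47.4]
[-135.5  -40.1]
[-135.5    3.7]
[-66.2  23.7]
[-77.8 -24.6]
s [-136.7  -33.1]
s [-138.6   44.4]
s [-95.9 -23.2]
s [-99.1  28.6]
t 12.65 tcp [463.1 121.3  45.2] rpy [-8.993e+01  2.000e-02  5.020e+00] F [ 0.5  0.3 -2.4] open 45.2
[-293.36588667   -0.9033646 ] 5.024871940372356
[464.63106285 112.99776305   0.        ]
255 0.0008 0.0362 -0.0084 -0.0012 0.0127 -0.0003
```

jog_arm --plan "255 0.001 0.017 -0.004 -0.001 0.012 0; 255 0.001 0.016 -0.003 0 0 0; 255 0 0.002 0 0 0 0; 255 0 0 0 0 0 0; 255 0 0 0 0 0 0"

```text
time: 13.15
tcp_pos: [467.2, 118.3, 9.9]
orientation: [-90.0, -0.1, 4.7]
ft_force: [-0.0, 1.2, -2.4]
opening: 45.5
```

```bash
python3 - <<'E'
from h import *
s=st(); print(inpress(s['tcp_pos']), s['orientation'][2]+0)
t=pw(PRESS,[(-282,1,0)])[0]; print(t); plan((t[0],t[1],6),4.3,claw=255)
E
```

```text
t 13.15 tcp [467.2 118.3   9.9] rpy [-89.97  -0.12   4.67] F [-0.   1.2 -2.4] open 45.5
[-290.09879221    2.99742831] 4.670978037504645
[465.85318417 110.08118638   0.        ]
255 -0.0021 0.0038 -0.0081 -0.0006 0.0065 0.0021
```

jog_arm --plan "255 -0.002 0.001 -0.004 0 0.006 0.002; 255 0 0.001 -0.002 0 0 0; 255 0 0 0 0 0 0; 255 0 0.001 0 0 0 0; 255 0 0.001 0 0 0 0; 255 0 0 0 0 0 0"

```text
time: 13.75
tcp_pos: [466.5, 112.1, 7.2]
orientation: [-90.0, -0.1, 4.3]
ft_force: [-0.1, -0.2, -0.9]
opening: 45.3
```

```bash
python3 - <<'E'
from h import *
s=st(); print(inpress(s['tcp_pos']))
E
```

```text
t 13.75 tcp [466.5 112.1   7.2] rpy [-89.96  -0.15   4.33] F [-0.1 -0.2 -0.9] open 45.3
[-283.99748989    1.80545372]
```

jog_arm --plan "255 0 0.001 0 0 0 0; 255 0 0 0 0 0 0"

```text
time: 13.95
tcp_pos: [466.5, 112.2, 6.1]
orientation: [-90.0, -0.1, 4.3]
ft_force: [-0.7, -0.9, -2.9]
opening: 45.4
```

jog_arm --plan "255 0 0.0015 0 0 0 0.002; 255 0 0 0 0 0 0"

```text
time: 14.15
tcp_pos: [466.6, 112.3, 4.7]
orientation: [-90.0, -0.0, 4.3]
ft_force: [-1.8, -0.2, 5.2]
opening: 45.2
```

jog_arm --plan "255 0 -0.0003 -0.005 0 0 0; 255 0 0 -0.008 0 0 0; 255 0 0 -0.008 0 0 0; 255 0 0 -0.004 0 0 0; 255 0 0 0 0 0 0"

```text
time: 14.65
tcp_pos: [469.2, 85.6, 5.3]
orientation: [-89.9, -0.1, 4.3]
ft_force: [0.2, 2.3, 1.9]
opening: 45.4
```

```bash
python3 - <<'E'
from h import *
s=st(); print(inpress(s['tcp_pos']))
im=imaging.capture('scene'); cv2.imwrite('pics/scene8.png',im[:,:,::-1])
crop('pics/scene8.png','pics/s8.png',230,150,390,250,5)
im=imaging.capture('top'); cv2.imwrite('pics/top8.png',im[:,:,::-1])
crop('pics/top8.png','pics/t8.png',300,180,400,245,8)
E
```

```text
t 14.65 tcp [469.2  85.6   5.3] rpy [-89.93  -0.1    4.32] F [0.2 2.3 1.9] open 45.4
[-257.29747092    2.51697324]
```

View pics/s8.png

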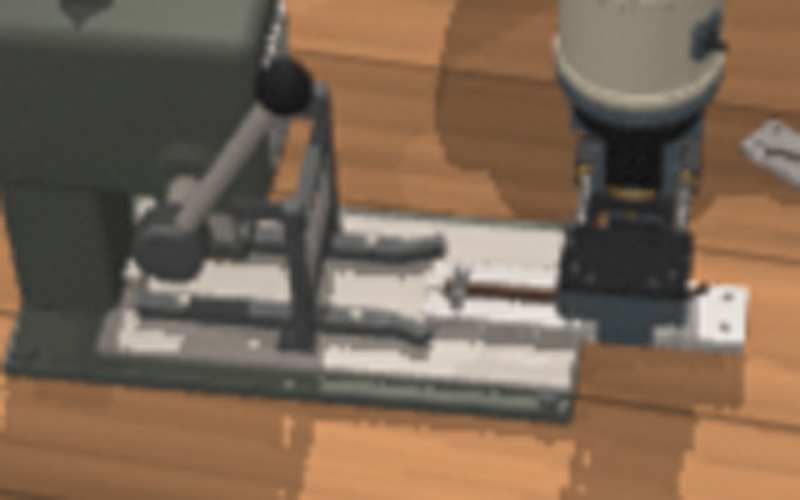

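View pics/t8.png

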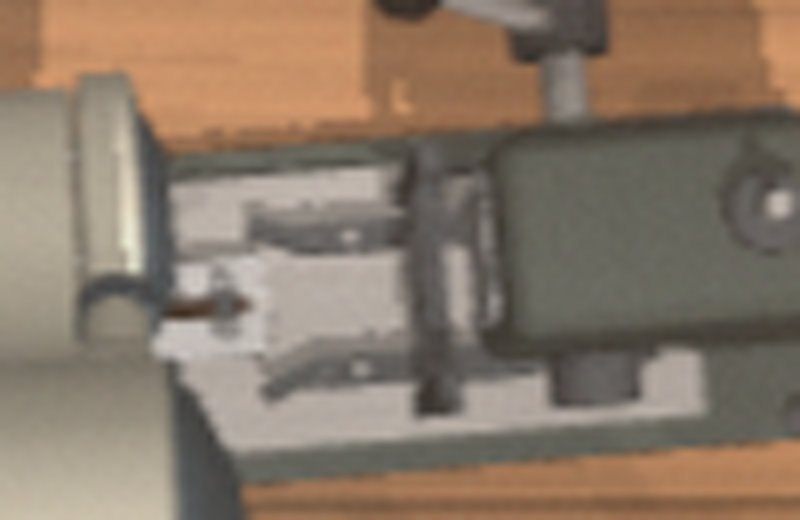

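jog_arm --plan "255 -0.0018 0 -0.004 0 0 0; 255 0 0 -0.006 0 0 0; 255 0 0 -0.006 0 0 0; 255 0 0 -0.002 0 0 0; 255 0 0 0 0 0 0"

```text
time: 15.25
tcp_pos: [468.7, 66.7, 5.4]
orientation: [-89.9, -0.1, 4.4]
ft_force: [-0.1, 4.0, 2.6]
opening: 45.4
```

```bash
python3 - <<'E'
from h import *
s=st(); print(inpress(s['tcp_pos']))
im=imaging.capture('scene'); cv2.imwrite('pics/scene9.png',im[:,:,::-1])
crop('pics/scene9.png','pics/s9.png',260,170,360,240,8)
im=imaging.capture('top'); cv2.imwrite('pics/top9.png',im[:,:,::-1])
crop('pics/top9.png','pics/t9.png',300,180,400,245,8)
E
```

```text
t 15.25 tcp [468.7  66.7   5.4] rpy [-89.92  -0.11   4.36] F [-0.1  4.   2.6] open 45.4
[-238.54132225    0.580373  ]
```

View pics/s9.png

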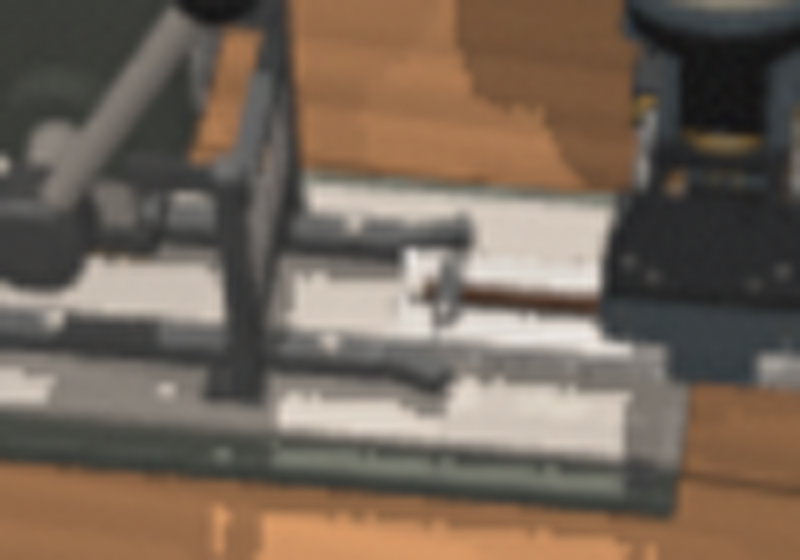

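View pics/t9.png

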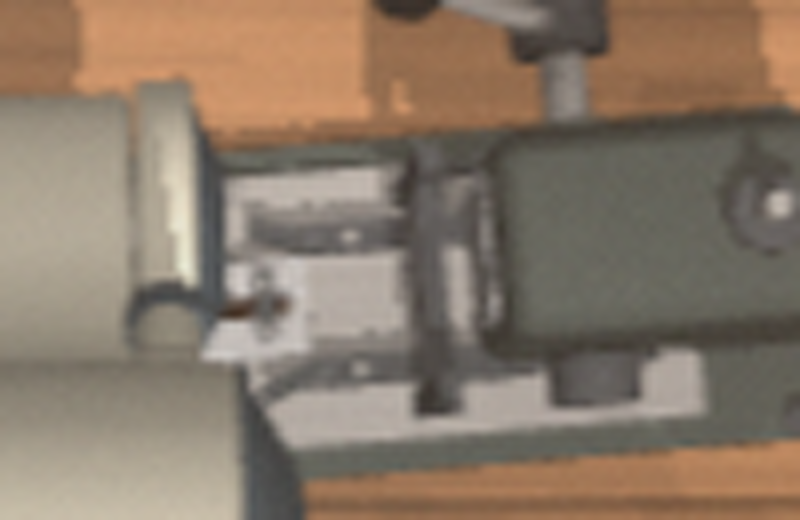

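jog_arm --plan "255 0 0 -0.006 0 0 0; 255 0 0 -0.006 0 0 0; 255 0 0 -0.006 0 0 0; 255 0 0 0 0 0 0"

```text
time: 15.75
tcp_pos: [470.1, 47.7, 5.4]
orientation: [-89.9, -0.1, 4.4]
ft_force: [0.8, -1.5, 3.4]
opening: 45.5
```

```bash
python3 - <<'E'
from h import *
s=st(); print(inpress(s['tcp_pos']))
E
```

```text
t 15.75 tcp [470.1  47.7   5.4] rpy [-89.93  -0.11   4.42] F [ 0.8 -1.5  3.4] open 45.5
[-219.44049357    0.58735352]
```

jog_arm --plan "255 0 0 -0.007 0 0 0; 255 0 0 -0.008 0 0 0; 255 0 0 -0.008 0 0 0; 255 0 0 0 0 0 0"

```text
time: 16.15
tcp_pos: [472.0, 22.5, 5.4]
orientation: [-89.9, -0.1, 4.4]
ft_force: [0.7, -2.0, 4.9]
opening: 45.6
```

jog_arm --plan "255 0 0 -0.006 0 0 0; 255 0 0 -0.008 0 0 0; 255 0 0 -0.006 0 0 0; 255 0 0 0 0 0 0"

```text
time: 16.55
tcp_pos: [473.5, 0.6, 5.3]
orientation: [-89.9, -0.1, 4.4]
ft_force: [-0.1, 2.5, 3.5]
opening: 45.7
```

```bash
python3 - <<'E'
from h import *
s=st(); print(inpress(s['tcp_pos']))
im=imaging.capture('scene'); cv2.imwrite('pics/scene10.png',im[:,:,::-1])
crop('pics/scene10.png','pics/s10.png',240,150,360,240,6.6)
E
```

```text
t 16.55 tcp [473.5   0.6   5.3] rpy [-89.92  -0.09   4.41] F [-0.1  2.5  3.5] open 45.7
[-172.29743642    0.45133367]
```

View pics/s10.png

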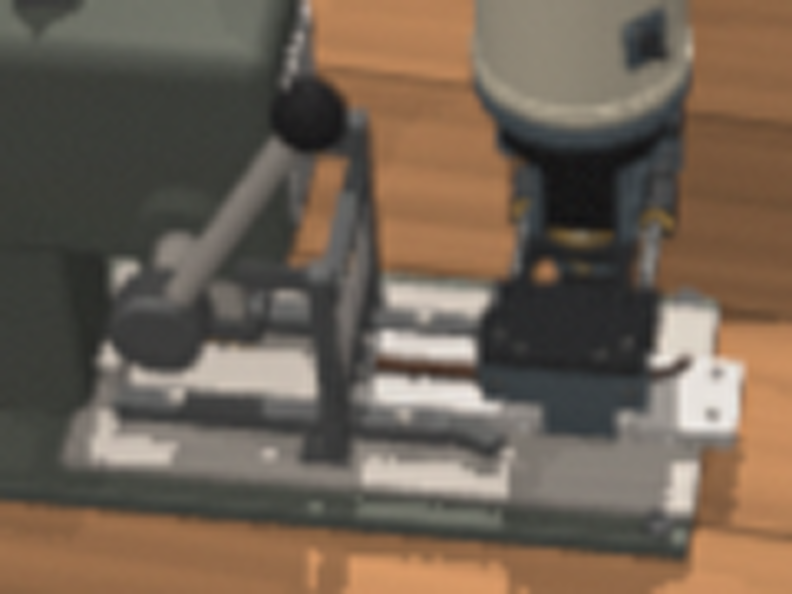

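jog_arm --plan "0 0 0 0 0 0 0; 0 0 0 0 0 0 0; 0 0 0 0 0 0 0; 0 0 0 0 0 0 0; 0 0 0 0 0 0 0; 0 0 -0.02 0 0 0 0; 0 0 -0.03 0 0 0 0; 0 0 -0.01 0.01 0 0 0; 255 0 0 0.03 0 0 0; 255 0 0 0.04 0 0 0" --newtons 40

```text
time: 17.6
tcp_pos: [467.5, 79.8, 66.8]
orientation: [-90.0, -0.1, 4.2]
ft_force: [0.3, -0.1, -0.4]
opening: 78.2
```

```bash
python3 - <<'E'
from h import *
s=st(); print(inpress(s['tcp_pos']))
im=imaging.capture('scene'); cv2.imwrite('pics/scene11.png',im[:,:,::-1])
crop('pics/scene11.png','pics/s11.png',240,130,370,240,6)
t=pw(PRESS,[(-285,0.5,0)])[0]; print(t); plan((t[0],t[1],50),4.3,claw=255)
E
```

```text
t 17.6 tcp [467.5  79.8  66.8] rpy [-8.995e+01 -7.000e-02  4.170e+00] F [ 0.3 -0.1 -0.4] open 78.2
[-251.65922218    0.39631301]
[465.12965542 113.03525242   0.        ]
255 0.0007 0.0168 0.0282 -0.0022 -0.0004 0.0006
```

View pics/s11.png

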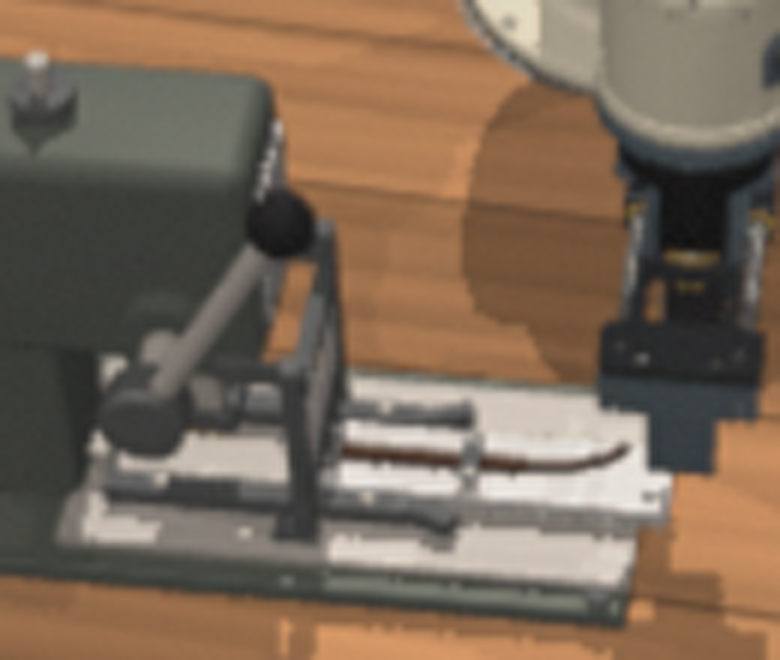

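jog_arm --plan "255 0.001 0 0.025 -0.002 0 0; 255 0 0 0.01 0 0 0; 255 0 0 0 0 0 0; 255 0 0 0 0 0 0; 255 0 0 0 0 0 0; 255 0 0 0 0 0 0; 255 0 0.015 0 0 0 0; 255 0 0.02 0 0 0 0; 255 0 0.015 0 0 0 0; 255 0 0 0 0 0 0"

```text
time: 18.65
tcp_pos: [464.9, 119.4, 14.8]
orientation: [-90.0, -0.1, 4.3]
ft_force: [0.5, -0.2, 1.0]
opening: 0.4
```

```bash
python3 - <<'E'
from h import *
s=st(); print(inpress(s['tcp_pos']))
t=pw(PRESS,[(-270,0.5,0)])[0]; print(t); plan((t[0],t[1],4),4.3,claw=255)
E
```

```text
t 18.65 tcp [464.9 119.4  14.8] rpy [-9.002e+01 -9.000e-02  4.270e+00] F [ 0.5 -0.2  1. ] open 0.4
[-291.36695332    0.73469349]
[466.25433632  98.07747542   0.        ]
255 -0.0002 0.0108 -0.0214 0.0003 -0.0006 0.0015
```

jog_arm --plan "255 0 0.009 -0.006 0 0 0.001; 255 0 0.001 -0.01 0 0 0; 255 0 0 -0.006 0 0 0; 255 0 0 0 0 0 0"

```text
time: 19.05
tcp_pos: [467.5, 94.4, 5.4]
orientation: [-90.0, -0.1, 4.2]
ft_force: [0.1, 0.1, -0.4]
opening: 0.1
```

```bash
python3 - <<'E'
from h import *
s=st(); print(inpress(s['tcp_pos']))
E
```

```text
t 19.05 tcp [467.5  94.4   5.4] rpy [-9.002e+01 -9.000e-02  4.190e+00] F [ 0.1  0.1 -0.4] open 0.1
[-266.25087396    1.46969996]
```

jog_arm --plan "255 -0.001 0 -0.006 0 0 0; 255 0 0.001 -0.008 0 0 0; 255 0 0 -0.008 0 0 0; 255 0 0 -0.008 0 0 0; 255 0 0 -0.006 0 0 0; 255 0 0 0 0 0 0"

```text
time: 19.65
tcp_pos: [469.9, 55.0, 5.4]
orientation: [-90.0, -0.2, 4.2]
ft_force: [-0.2, -0.6, -0.1]
opening: 0.4
```

```bash
python3 - <<'E'
from h import *
s=st(); print(inpress(s['tcp_pos']))
im=imaging.capture('scene'); cv2.imwrite('pics/scene12.png',im[:,:,::-1])
crop('pics/scene12.png','pics/s12.png',240,130,370,240,6)
E
```

```text
t 19.65 tcp [469.9  55.    5.4] rpy [-90.01  -0.2    4.16] F [-0.2 -0.6 -0.1] open 0.4
[-226.75209417    0.87284434]
```

View pics/s12.png

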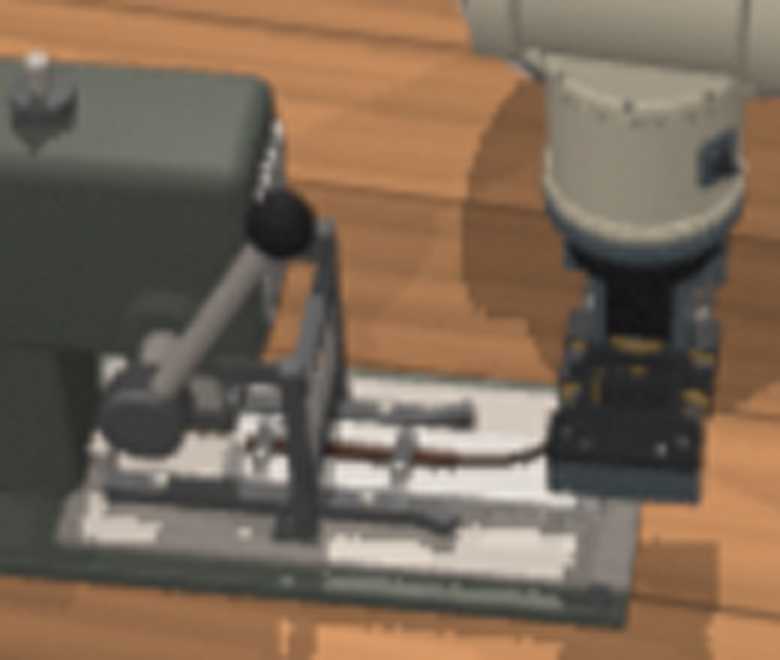

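jog_arm --plan "255 0 0 -0.008 0 0 0; 255 0 0 -0.009 0 0 0; 255 0 0 -0.009 0 0 0; 255 0 0 -0.009 0 0 0; 255 0 0 -0.006 0 0 0; 255 0 0 0 0 0 0"

```text
time: 20.3
tcp_pos: [473.1, 10.9, 5.4]
orientation: [-90.0, -0.2, 4.2]
ft_force: [-0.4, 0.6, -0.3]
opening: 0.7
```

jog_arm --plan "255 0 0 -0.003 0 0 0; 255 0 0 -0.003 0 0 0; 255 0 0 0 0 0 0"

```text
time: 20.6
tcp_pos: [473.5, 4.5, 5.4]
orientation: [-90.0, -0.2, 4.2]
ft_force: [-0.6, 0.1, 0.5]
opening: 0.3
```

```bash
python3 - <<'E'
from h import *
s=st(); print(inpress(s['tcp_pos']))
E
```

```text
t 20.6 tcp [473.5   4.5   5.4] rpy [-90.    -0.19   4.17] F [-0.6  0.1  0.5] open 0.3
[-176.10905222    0.69300388]
```

Now slow steps until the stop shows in the force.

jog_arm --plan "255 0 0 -0.003 0 0 0; 255 0 0 -0.003 0 0 0; 255 0 0 0 0 0 0"

```text
time: 20.9
tcp_pos: [473.9, -1.6, 5.4]
orientation: [-90.0, -0.2, 4.2]
ft_force: [-0.1, -1.4, -0.9]
opening: 0.4
```

jog_arm --plan "255 0 0 -0.002 0 0 0; 255 0 0 0 0 0 0"

```text
time: 21.1
tcp_pos: [474.0, -3.8, 5.3]
orientation: [-90.0, -0.2, 4.2]
ft_force: [-0.4, 0.2, -0.3]
opening: 0.7
```

jog_arm --plan "255 0 0 -0.002 0 0 0; 255 0 0 0 0 0 0"

```text
time: 21.3
tcp_pos: [473.9, -5.3, 5.3]
orientation: [-90.0, -0.2, 4.2]
ft_force: [-0.3, 4.7, 1.8]
opening: 0.5
```

jog_arm --plan "255 0 0 -0.002 0 0 0; 255 0 0 -0.001 0 0 0"

```text
time: 21.5
tcp_pos: [473.3, -5.6, 5.4]
orientation: [-89.7, -0.1, 4.1]
ft_force: [1.1, 19.6, 4.0]
opening: 0.6
```

```bash
python3 - <<'E'
from h import *
s=st(); print(inpress(s['tcp_pos']))
im=imaging.capture('scene'); cv2.imwrite('pics/scene13.png',im[:,:,::-1])
crop('pics/scene13.png','pics/s13.png',240,130,370,240,6)
E
```

```text
t 21.5 tcp [473.3  -5.6   5.4] rpy [-89.72  -0.11   4.09] F [ 1.1 19.6  4. ] open 0.6
[-166.03574082   -0.21577897]
```

View pics/s13.png

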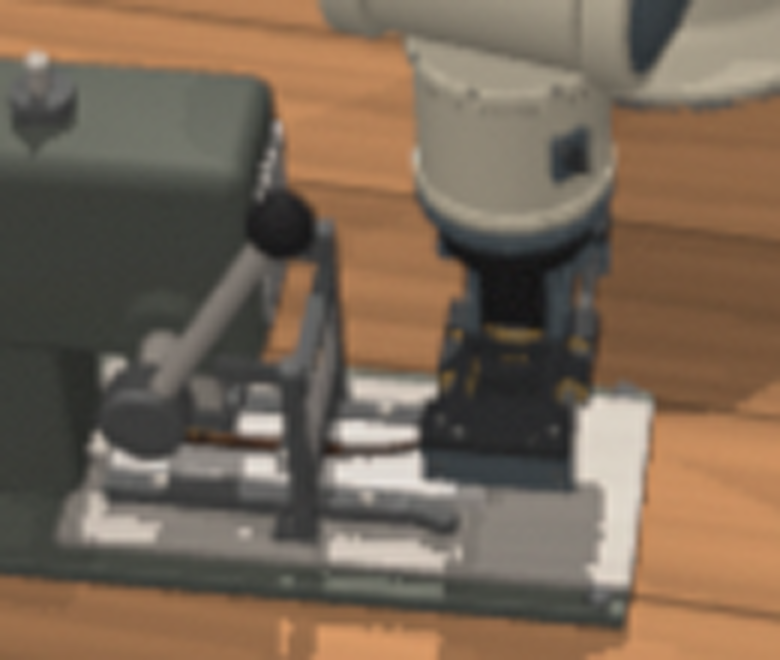

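jog_arm --plan "87 0 0 0.008 0 0 0; 87 0 0 0.015 0 0 0; 87 0 -0.015 0.008 0 0 0; 87 0 -0.035 0 0 0 0; 87 0 -0.045 0 0 0 0; 87 0 -0.045 0 0 0 0; 87 0 -0.045 0 0 0 0; 87 0 -0.045 0 0 0 0; 87 0 -0.045 0 0 0 0; 87 0 -0.02 0 0 0 0"

```text
time: 22.55
tcp_pos: [468.0, 25.8, 310.1]
orientation: [-89.8, 0.2, 4.2]
ft_force: [1.0, -1.1, -0.5]
opening: 60.2
```

```bash
python3 - <<'E'
from h import *
s=st(); print(inpress(s['tcp_pos']))
for n in ['scene','top','wrist']:
    im=imaging.capture(n); cv2.imwrite(f'pics/{n}14.png',im[:,:,::-1])
crop('pics/scene14.png','pics/s14.png',230,110,390,240,5)
crop('pics/top14.png','pics/t14.png',300,165,400,240,8)
t=pw(PRESS,[(-80,100,0)])[0]; print(t); plan((t[0],t[1],325),4.3,claw=87)
E
```

```text
t 22.55 tcp [468.   25.8 310.1] rpy [-89.75   0.24   4.15] F [ 1.  -1.1 -0.5] open 60.2
[-197.78547988   -3.20254406]
[579.72021521 -83.92731664   0.        ]
87 0.026 -0.0048 -0.0294 -0.0012 -0.0007 -0.0016; 87 0.0259 -0.0047 -0.0294 -0.0012 -0.0006 -0.0016; 87 0.0259 -0.0046 -0.0294 -0.0012 -0.0007 -0.0016; 87 0.0259 -0.0046 -0.0294 -0.0011 -0.0006 -0.0017
```

View pics/s14.png

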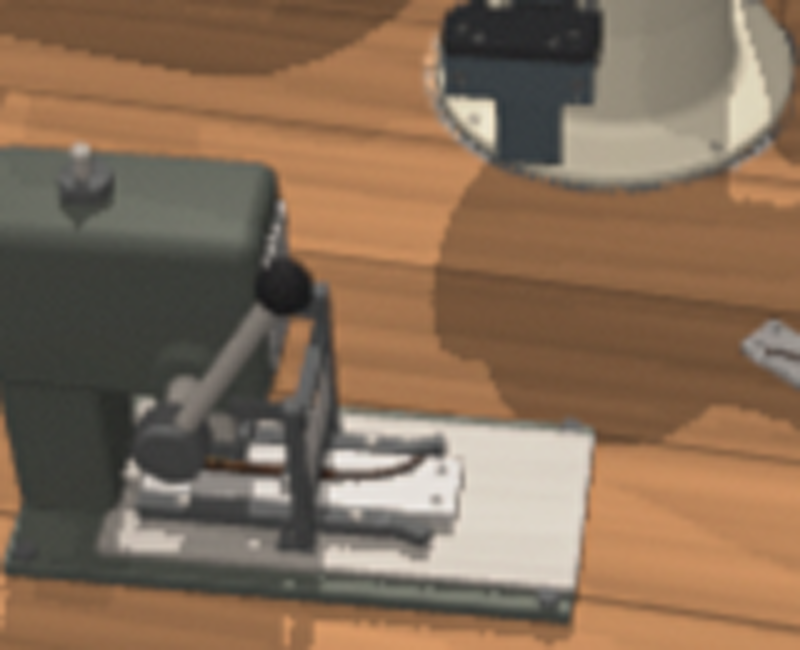

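View pics/t14.png

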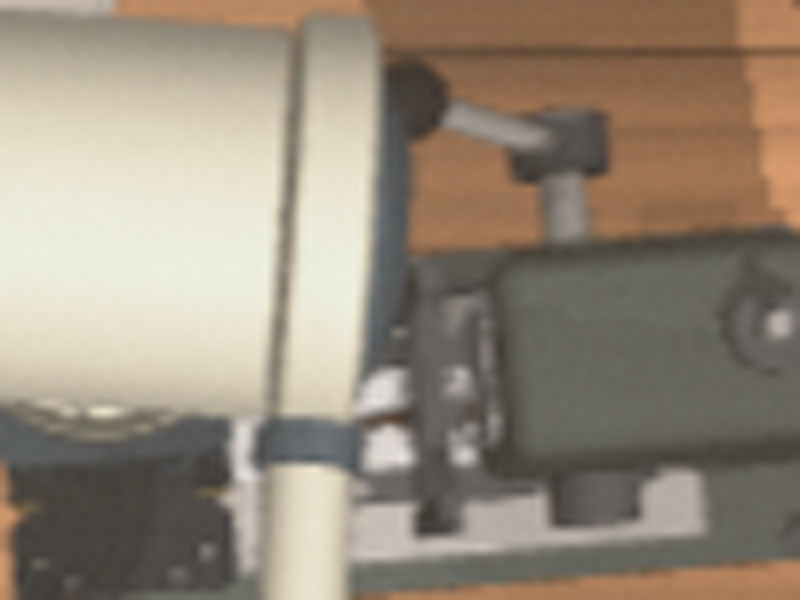

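View pics/wrist14.png

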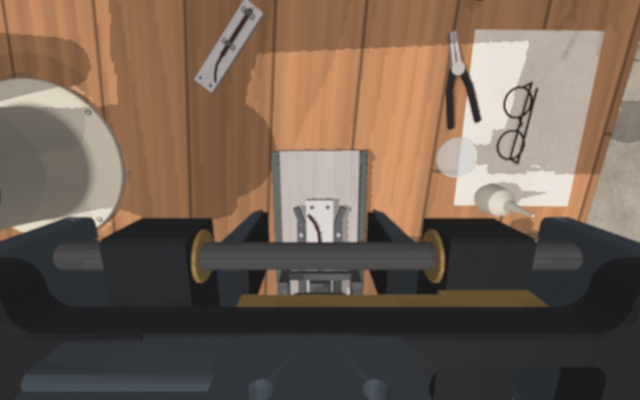

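```bash
python3 - <<'E'
from h import *
s=st(); C=cam('wrist',s)
for p,z in [((274,151),20),((366,151),20),((306,200),32),((337,200),32)]:
    w=ray('wrist',p,z,C); print(w.round(1),inpress(w).round(1))
for k in (0,20,40,100):
    P=s['tcp_pos']+[0,0,k]; q=(proj('scene',P)[0]-[230,110])*5; print(k,q, end=' ')
M=R.from_euler('xyz',s['orientation'],degrees=True).as_matrix()
for t in [(43,0,16),(43,0,-16),(43,-20,16),(43,-20,-16)]: print(t,(proj('scene',s['tcp_pos']+M@np.array(t))[0]-[230,110])*5)
E
```

```text
t 22.7 tcp [467.5  25.8 307.1] rpy [-89.73   0.37   4.15] F [ 0.1 -1.1 -0.2] open 60.0
[393.9  49.9  20. ] [-227.4  -75.3]
[542.8  60.7  20. ] [-227.   74.]
[451.2 -25.   32. ] [-148.3  -23.7]
[502.1 -21.3  32. ] [-148.3   27.3]
0 [532.7807978  148.22935399] 20 [532.8683005  120.03099658] 40 [532.95767877  91.22822562] 100 [533.23769002   0.9926477 ] (43, 0, 16) [553.47778075 202.11192582]
(43, 0, -16) [494.48264051 198.01194231]
(43, -20, 16) [553.58986714 173.98951337]
(43, -20, -16) [493.95250262 169.91823049]
```

jog_arm --plan "87 0.026 -0.006 -0.028 -0.002 0 -0.002; 87 0.026 -0.006 -0.028 -0.002 0 -0.002; 87 0.026 -0.006 -0.028 0 0 -0.002; 87 0.02 -0.004 -0.022 0 0 0; 87 0.003 0 -0.004 0 0 0; 87 0 0 0 0 0 0; 87 0 0 0 0 0 0" --newtons 40

```text
time: 23.4
tcp_pos: [575.0, -78.8, 318.0]
orientation: [-89.7, 0.9, 4.2]
ft_force: [-0.4, 0.6, 0.5]
opening: 60.1
```

```bash
python3 - <<'E'
from h import *
s=st(); print(inpress(s['tcp_pos']))
t=pw(PRESS,[(-75,100,0)])[0]; print(t); plan((t[0],t[1],252),4.3,claw=87,step=25)
E
```

```text
t 23.4 tcp [575.  -78.8 318. ] rpy [-89.73   0.9    4.23] F [-0.4  0.6  0.5] open 60.1
[-85.48980182  95.69538302]
[580.09510884 -88.9132423    0.        ]
87 0.0018 0.022 -0.0036 -0.0016 -0.0004 -0.0053; 87 0.0017 0.0219 -0.0036 -0.0016 -0.0004 -0.0052; 87 0.0015 0.022 -0.0035 -0.0016 -0.0004 -0.0053
```

jog_arm --plan "87 0.003 0.004 -0.006 -0.003 0 -0.008; 87 0.002 0.004 -0.004 -0.002 0 -0.008; 87 0 0 0 0 0 0; 87 0 0 0 0 0 0"

```text
time: 23.8
tcp_pos: [578.9, -86.9, 308.5]
orientation: [-90.0, -0.0, 4.3]
ft_force: [0.4, 0.1, -0.8]
opening: 60.3
```

```bash
python3 - <<'E'
from h import *
s=st(); print(inpress(s['tcp_pos']))
for n in ['scene','top']:
    im=imaging.capture(n); cv2.imwrite(f'pics/{n}15.png',im[:,:,::-1])
crop('pics/scene15.png','pics/s15.png',230,80,360,200,6)
t=pw(PRESS,[(-75,100,0)])[0]; print(t); plan((t[0],t[1],252),4.3,claw=87,step=25)
E
```

```text
t 23.8 tcp [578.9 -86.9 308.5] rpy [-90.    -0.     4.35] F [ 0.4  0.1 -0.8] open 60.3
[-77.0896496   99.00504364]
[580.09510884 -88.9132423    0.        ]
87 0.0003 0.0189 -0.0007 0 0.0003 0.0001; 87 0.0003 0.0189 -0.0007 0 0.0003 0; 87 0.0003 0.0188 -0.0006 0.0001 0.0003 0.0001
```

View pics/s15.png

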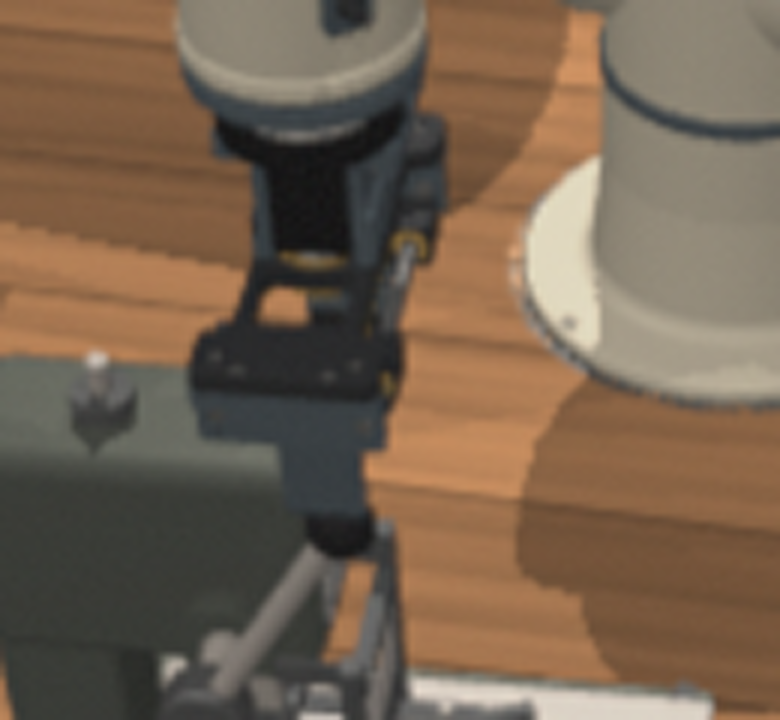

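```bash
python3 - <<'E'
from h import *
s=st(); M=R.from_euler('xyz',s['orientation'],degrees=True).as_matrix()
for t in [(43,-22,0),(43,-22,16),(43,-22,-16),(30,-22,16)]: print(t,(proj('scene',s['tcp_pos']+M@np.array(t))[0]-[230,80])*6)
print((proj('scene',pw(PRESS,[(-75,100,290)]))[0]-[230,80])*6)
E
```

```text
t 23.9 tcp [579.1 -86.9 308.6] rpy [-9.001e+01 -1.000e-02  4.350e+00] F [-0.4 -0.6  0.1] open 60.1
(43, -22, 0) [319.17470766 517.21543996]
(43, -22, 16) [356.32280247 519.99990891]
(43, -22, -16) [282.1225937  514.43816533]
(30, -22, 16) [361.56237001 499.22065931]
[338.62915528 519.0374498 ]
```

jog_arm --plan "87 0.001 0.014 -0.001 0 0 0; 87 0 0.018 -0.001 0 0 0; 87 0 0.014 0 0 0 0; 87 0 0.004 0 0 0 0; 87 0 0 0 0 0 0; 87 0 0 0 0 0 0"

```text
time: 24.5
tcp_pos: [581.3, -88.5, 259.6]
orientation: [-90.1, -0.2, 4.4]
ft_force: [-0.2, -0.3, 0.3]
opening: 60.0
```

```bash
python3 - <<'E'
from h import *
s=st(); print(inpress(s['tcp_pos']))
im=imaging.capture('scene'); cv2.imwrite('pics/scene16.png',im[:,:,::-1])
crop('pics/scene16.png','pics/s16.png',230,90,360,210,6)
im=imaging.capture('wrist'); cv2.imwrite('pics/w16.png',im[:,:,::-1])
E
```

```text
t 24.5 tcp [581.3 -88.5 259.6] rpy [-90.07  -0.23   4.39] F [-0.2 -0.3  0.3] open 60.0
[-75.31464081 101.23835815]
```

View pics/s16.png

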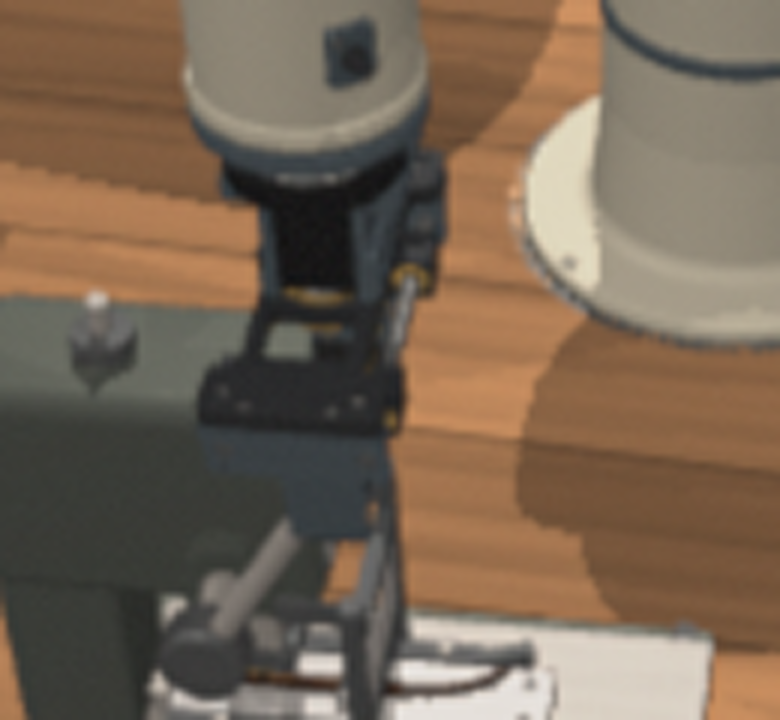

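View pics/w16.png

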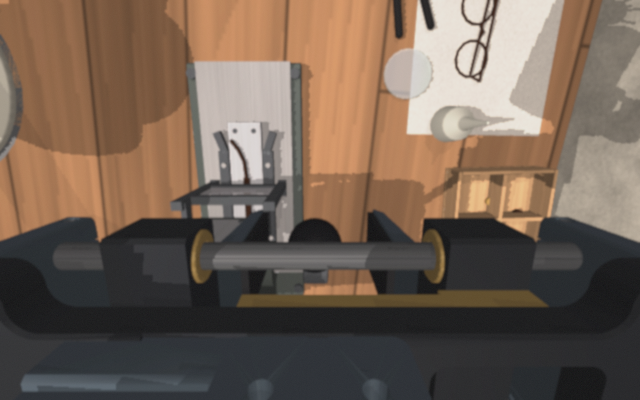

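jog_arm --plan "87 -0.001 0.006 0 0 0 0.003; 87 0 0 0 0 0 0; 255 0 0 0 0 0 0; 255 0 0 0 0 0 0; 255 0 0 0 0 0 0; 255 0 0 0 0 0 0; 255 0 0 0 0 0 0; 255 0 0 0 0 0 0; 255 0 0 0 0 0 0" --newtons 40

```text
time: 25.5
tcp_pos: [579.5, -88.9, 254.4]
orientation: [-90.1, -0.0, 4.4]
ft_force: [-1.7, -0.0, 0.2]
opening: 29.8
```

```bash
python3 - <<'E'
from h import *
s=st(); print(inpress(s['tcp_pos']))
im=imaging.capture('wrist'); cv2.imwrite('pics/w17.png',im[:,:,::-1])
im=imaging.capture('scene'); cv2.imwrite('pics/scene17.png',im[:,:,::-1])
crop('pics/scene17.png','pics/s17.png',230,90,360,210,6)
E
```

```text
t 25.5 tcp [579.5 -88.9 254.4] rpy [-9.011e+01 -2.000e-02  4.380e+00] F [-1.7 -0.   0.2] open 29.8
[-75.09525091  99.44276206]
```

View pics/s17.png

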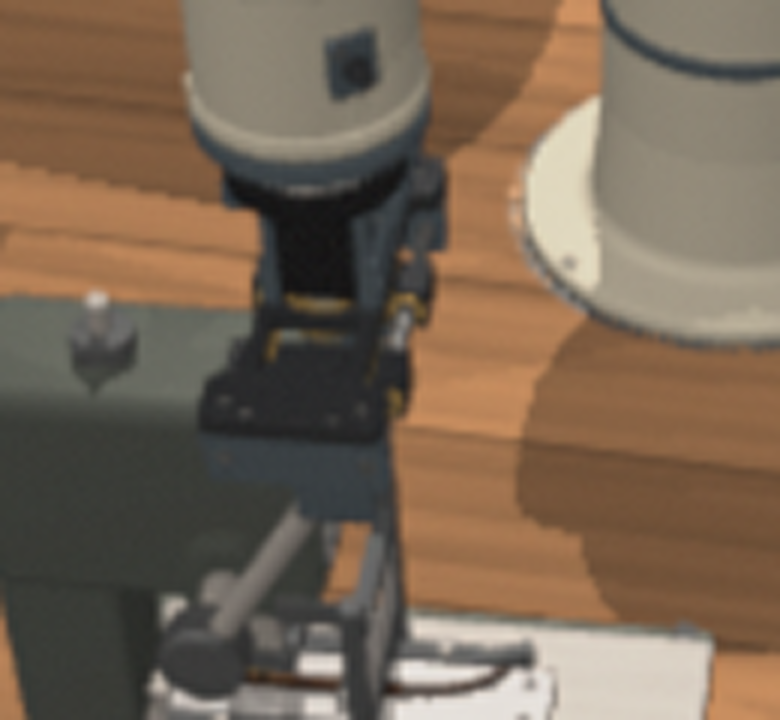

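View pics/w17.png

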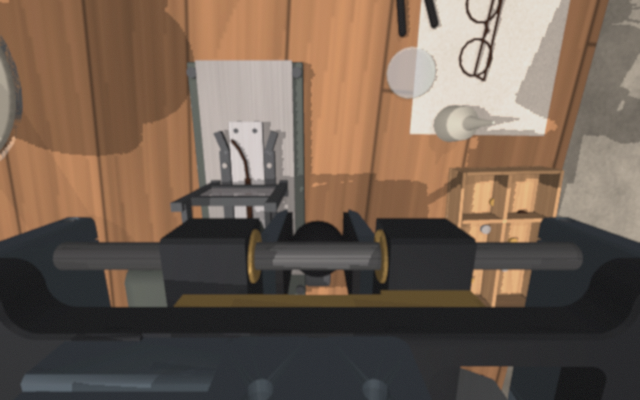

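jog_arm --plan "255 0 0.002 0.003 0 0 0; 255 0 0.003 0.004 0 0 0; 255 0 0.003 0.005 0 0 0; 255 0 0 0 0 0 0"

```text
time: 26.0
tcp_pos: [578.7, -77.6, 247.2]
orientation: [-90.3, -0.1, 4.3]
ft_force: [-1.6, -4.2, 3.5]
opening: 30.2
```

```bash
python3 - <<'E'
from h import *
s=st(); print(inpress(s['tcp_pos']), s['torque'].round(2))
im=imaging.capture('scene'); cv2.imwrite('pics/scene18.png',im[:,:,::-1])
crop('pics/scene18.png','pics/s18.png',230,90,360,210,6)
im=imaging.capture('wrist'); cv2.imwrite('pics/w18.png',im[:,:,::-1])
crop('pics/w18.png','pics/w18c.png',220,190,420,310,4)
E
```

```text
t 26.0 tcp [578.7 -77.6 247.2] rpy [-9.027e+01 -8.000e-02  4.350e+00] F [-1.6 -4.2  3.5] open 30.2
[-86.34463127  99.47383889] [-0.88  0.38 -0.06]
```

View pics/s18.png

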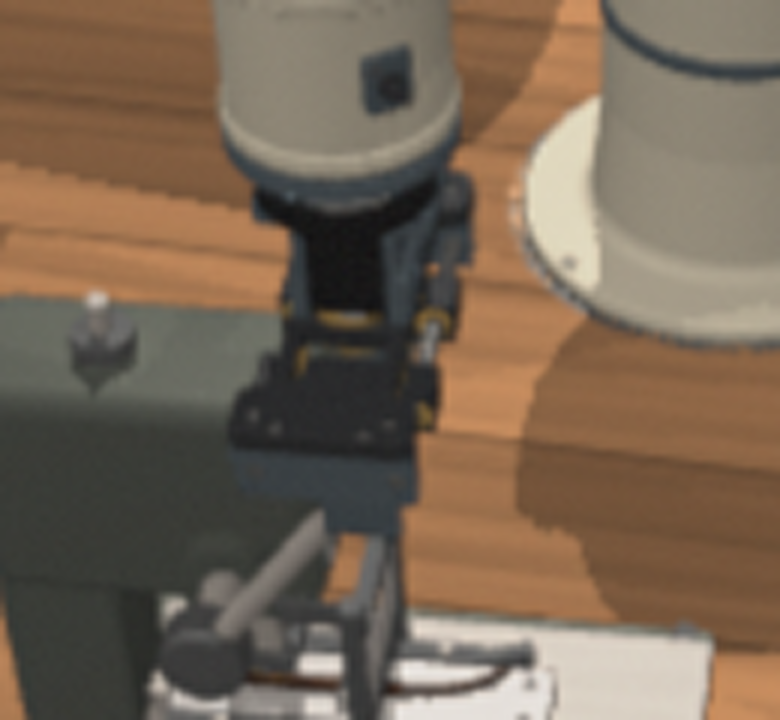

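View pics/w18c.png

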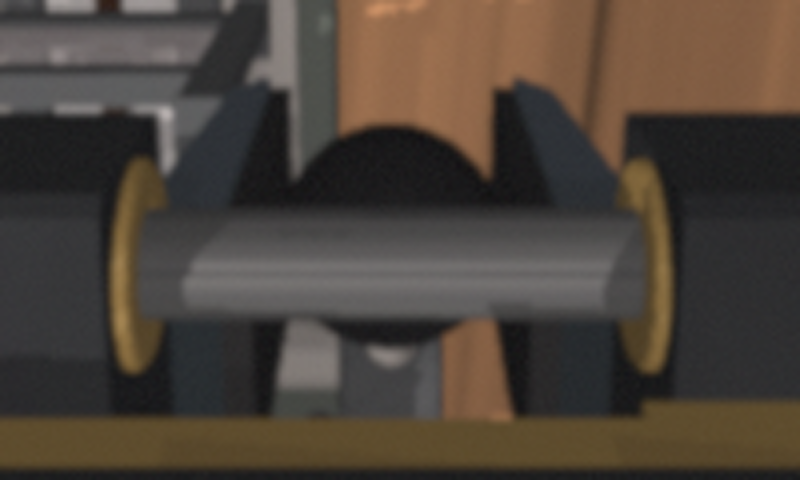

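```bash
cat >> h.py <<'E'
def arcpos(q):
    a=1.047-q; w=pw(PRESS,[(-150*np.cos(a)-0.1,99.4,160+150*np.sin(a)-35.6)])[0]; return w
def qnow(s):
    x,_=inpress(s['tcp_pos']); z=s['tcp_pos'][2]+35.6; x+=0.1
    return 1.047-np.arctan2(z-160,-x), np.hypot(x,z-160)
def arc(q1,n):
    s=read_state(); q0,r=qnow(s); print('t',s['time'].__round__(2),'q',round(q0,3),'r',round(r,1),'F',s['ft_force'].round(1),'rpy',s['orientation'].round(1),'open',round(s['opening'],1))
    p=s['tcp_pos']; Q=R.from_euler('xyz',s['orientation'],degrees=True); T=R.from_euler('xyz',[-90,0,4.3],degrees=True)
    for i in range(n):
        t=arcpos(q0+(q1-q0)*(i+1)/n); d=np.round(Q.inv().apply(t-p)/1000,4); p=p+Q.apply(d*1000)
        print("255 "+" ".join(f"{v:g}" for v in d)+" 0 0 0",end="; ")
    print('\nrot',(Q.inv()*T).as_rotvec().round(4))
E
python3 -c "
from h import *
arc(0.45,6)"
```

```text
t 26.1 q 0.086 r 150.1 F [-2.3 -3.7  2.9] rpy [-90.3  -0.1   4.3] open 30.0
255 -0.0001 0.0055 0.0073 0 0 0; 255 0 0.0058 0.007 0 0 0; 255 -0 0.0063 0.0066 0 0 0; 255 -0 0.0066 0.0062 0 0 0; 255 -0 0.007 0.0059 0 0 0; 255 -0 0.0074 0.0053 0 0 0; 
rot [0.0046 0.0006 0.0014]
```

jog_arm --plan "255 0 0.0055 0.007 0.001 0 0; 255 0 0.006 0.007 0.001 0 0; 255 0 0.0065 0.0065 0.001 0 0; 255 0 0.0065 0.006 0.001 0 0; 255 0 0.007 0.006 0 0 0; 255 0 0.0075 0.0055 0 0 0"

```text
time: 26.7
tcp_pos: [576.0, -40.7, 210.6]
orientation: [-90.1, -0.2, 4.2]
ft_force: [-2.9, -2.4, 8.1]
opening: 29.8
```

```bash
python3 -c "
from h import *
arc(0.85,6)"
```

```text
t 26.7 q 0.437 r 150.5 F [-2.9 -2.4  8.1] rpy [-90.1  -0.2   4.2] open 29.8
255 -0.0001 0.0089 0.0053 0 0 0; 255 -0.0001 0.009 0.005 0 0 0; 255 -0 0.0094 0.0044 0 0 0; 255 -0.0001 0.0096 0.0037 0 0 0; 255 -0 0.0099 0.0031 0 0 0; 255 -0 0.01 0.0024 0 0 0; 
rot [ 0.0018 -0.0009  0.0037]
```

jog_arm --plan "255 0 0.0085 0.005 0 0 0.001; 255 0 0.009 0.005 0 0 0.001; 255 0 0.0095 0.0045 0 0 0.001; 255 0 0.0095 0.004 0 0 0; 255 0 0.0095 0.003 0 0 0; 255 0 0.0095 0.0025 0 0 0"

```text
time: 27.3
tcp_pos: [574.0, -15.6, 156.1]
orientation: [-90.1, -0.1, 4.2]
ft_force: [-4.4, -2.8, 8.0]
opening: 30.2
```

```bash
python3 -c "
from h import *
arc(1.2,6)
im=imaging.capture('scene'); cv2.imwrite('pics/scene19.png',im[:,:,::-1])
crop('pics/scene19.png','pics/s19.png',230,110,360,220,6)"
```

```text
t 27.3 q 0.837 r 151.8 F [-4.4 -2.8  8. ] rpy [-90.1  -0.1   4.2] open 30.2
255 -0 0.0093 -0.0001 0 0 0; 255 -0 0.009 0.0011 0 0 0; 255 -0.0001 0.0091 0.0005 0 0 0; 255 0 0.009 0 0 0 0; 255 0 0.0091 -0.0005 0 0 0; 255 -0 0.009 -0.0011 0 0 0; 
rot [ 0.0011 -0.0011  0.002 ]
```

View pics/s19.png

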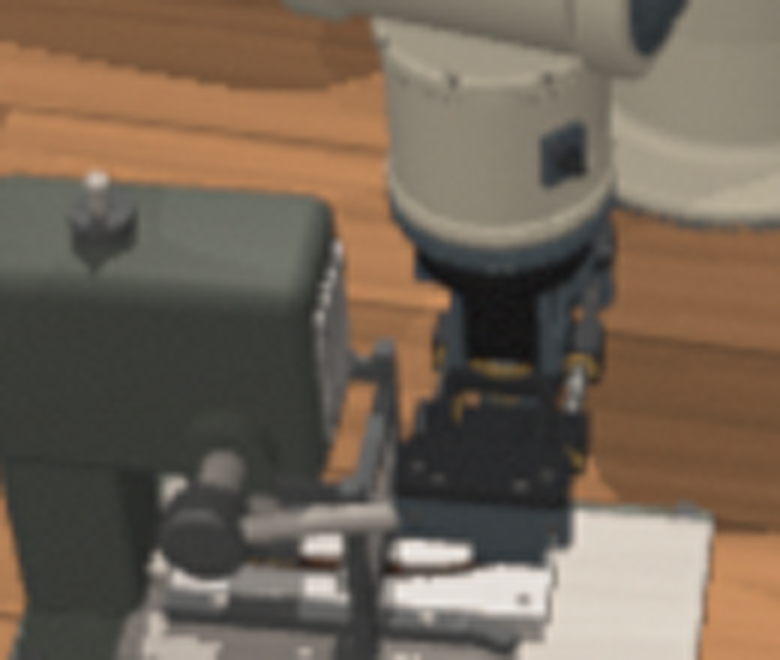

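jog_arm --plan "255 0 0.009 0 0 0 0; 255 0 0.009 0.001 0 0 0; 255 0 0.009 0.0005 0 0 0; 255 0 0.009 0 0 0 0; 255 0 0.009 -0.0005 0 0 0; 255 0 0.009 -0.001 0 0 0"

```text
time: 27.95
tcp_pos: [573.8, -12.8, 102.2]
orientation: [-89.8, -0.2, 4.2]
ft_force: [-3.8, 0.2, 10.7]
opening: 30.0
```

```bash
python3 -c "
from h import *
arc(1.3,3)"
```

```text
t 27.95 q 1.193 r 152.9 F [-3.8  0.2 10.7] rpy [-89.8  -0.2   4.2] open 30.0
255 -0.0001 0.0049 -0.0038 0 0 0; 255 0 0.0052 -0.0011 0 0 0; 255 -0 0.0052 -0.0012 0 0 0; 
rot [-0.0034 -0.0011  0.0029]
```

jog_arm --plan "255 0 0.005 -0.002 -0.002 0 0.001; 255 0 0.005 -0.0015 0 0 0.001; 255 0 0.005 -0.0015 0 0 0; 255 0 0 0 0 0 0"

```text
time: 28.35
tcp_pos: [573.9, -15.4, 87.4]
orientation: [-89.7, -0.0, 4.2]
ft_force: [-3.9, -1.8, 11.2]
opening: 29.9
```

```bash
python3 -c "
from h import *
arc(1.33,2)
im=imaging.capture('scene'); cv2.imwrite('pics/scene20.png',im[:,:,::-1])
crop('pics/scene20.png','pics/s20.png',230,120,360,220,6)
im=imaging.capture('wrist'); cv2.imwrite('pics/w20.png',im[:,:,::-1])
crop('pics/w20.png','pics/w20c.png',220,190,420,310,4)"
```

```text
t 28.35 q 1.291 r 153.2 F [-3.9 -1.8 11.2] rpy [-89.7  -0.    4.2] open 29.9
255 0.0001 0.002 -0.0039 0 0 0; 255 -0 0.0028 -0.0008 0 0 0; 
rot [-0.0061 -0.0019  0.0005]
```

View pics/s20.png

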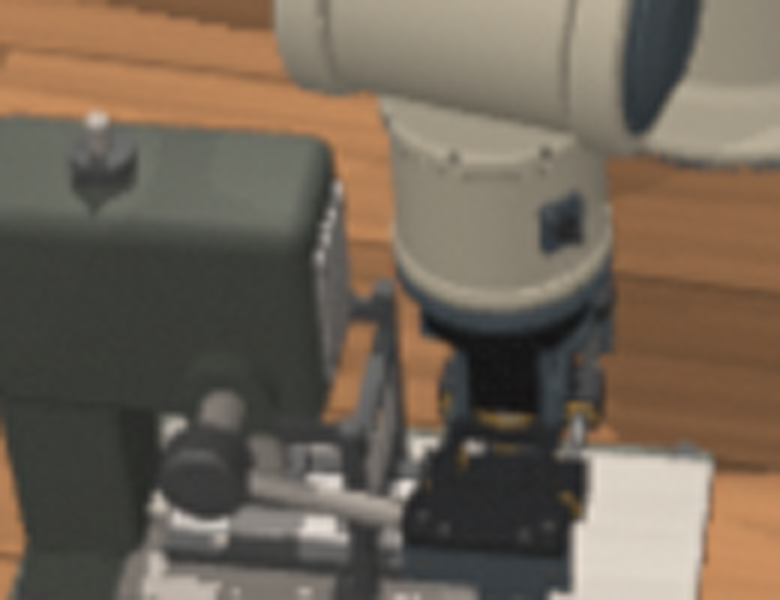

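View pics/w20c.png

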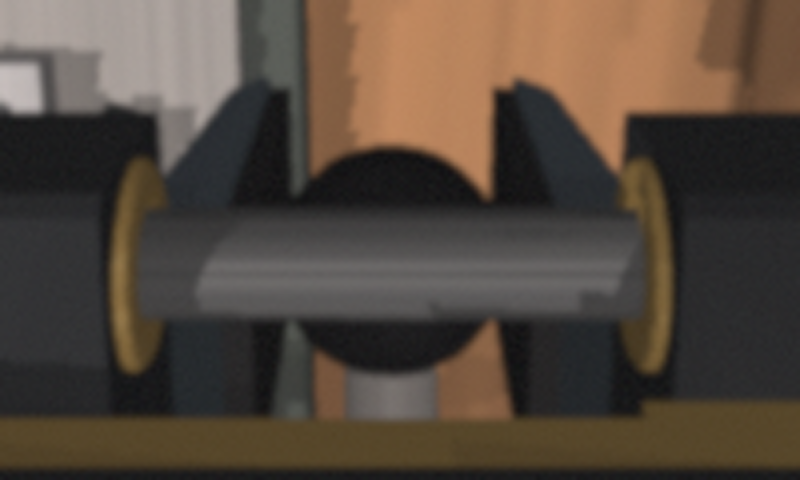

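jog_arm --plan "255 0 0.002 -0.002 -0.003 0 0; 255 0 0.0015 -0.001 -0.002 0 0"

```text
time: 28.65
tcp_pos: [574.0, -16.1, 85.0]
orientation: [-89.7, -0.1, 4.1]
ft_force: [-3.8, 3.8, 10.5]
opening: 30.2
```

jog_arm --plan "255 0 0.0015 -0.001 0 0 0; 255 0 0 0 0 0 0"

```text
time: 28.85
tcp_pos: [574.0, -16.1, 84.2]
orientation: [-89.6, -0.1, 4.1]
ft_force: [-4.7, -4.1, 11.5]
opening: 30.2
```

```bash
python3 -c "
from h import *
arc(1.33,2)"
```

```text
t 28.85 q 1.312 r 153.3 F [-4.7 -4.1 11.5] rpy [-89.6  -0.1   4.1] open 30.2
255 0 0.0004 -0.0035 0 0 0; 255 0 0.0012 -0.0004 0 0 0; 
rot [-0.0065 -0.0027  0.001 ]
```

jog_arm --plan "255 0 0.002 -0.001 -0.002 0 0; 255 0 0.002 -0.0005 0 0 0; 255 0 0 0 0 0 0" --newtons 55

```text
time: 29.15
tcp_pos: [574.1, -16.7, 82.1]
orientation: [-89.6, -0.1, 4.1]
ft_force: [-4.7, -0.1, 11.9]
opening: 29.7
```

```bash
python3 -c "
from h import *
arc(1.33,2)
im=imaging.capture('wrist'); cv2.imwrite('pics/w21.png',im[:,:,::-1])
crop('pics/w21.png','pics/w21c.png',220,190,420,310,4)"
```

```text
t 29.15 q 1.326 r 153.3 F [-4.7 -0.1 11.9] rpy [-89.6  -0.1   4.1] open 29.7
255 -0 -0.0007 -0.0033 0 0 0; 255 -0 0.0003 -0.0001 0 0 0; 
rot [-0.0063 -0.003   0.0017]
```

View pics/w21c.png

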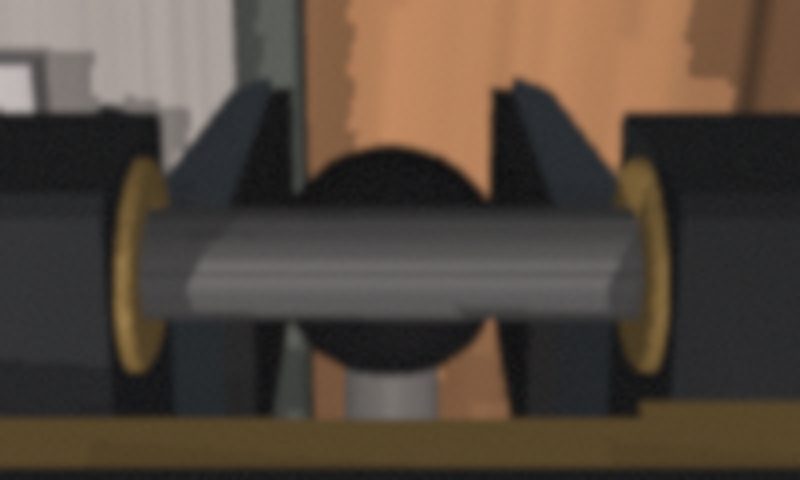

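jog_arm --plan "255 0 0.002 -0.001 -0.002 0 0; 255 0 0.002 -0.0005 0 0 0; 255 0 0 0 0 0 0" --newtons 60

```text
time: 29.5
tcp_pos: [574.2, -16.7, 81.9]
orientation: [-89.6, -0.2, 4.1]
ft_force: [-6.3, 0.1, 12.7]
opening: 29.4
```

jog_arm --plan "255 0 0.002 -0.0005 -0.002 0 0; 255 0 0.001 -0.0005 0 0 0"

```text
time: 29.7
tcp_pos: [574.3, -16.9, 81.3]
orientation: [-89.7, -0.3, 4.1]
ft_force: [-7.1, 5.7, 22.7]
opening: 29.4
```

```bash
python3 -c "
from h import *
arc(1.33,2)
im=imaging.capture('wrist'); cv2.imwrite('pics/w22.png',im[:,:,::-1])
crop('pics/w22.png','pics/w22c.png',220,190,420,310,4)
im=imaging.capture('scene'); cv2.imwrite('pics/scene22.png',im[:,:,::-1])
crop('pics/scene22.png','pics/s22.png',230,120,360,220,6)
"
```

```text
t 29.7 q 1.332 r 153.3 F [-7.1  5.7 22.7] rpy [-89.7  -0.3   4.1] open 29.4
255 -0.0002 -0.0011 -0.0031 0 0 0; 255 0 -0.0001 0 0 0 0; 
rot [-0.0057 -0.0034  0.0046]
```

View pics/w22c.png

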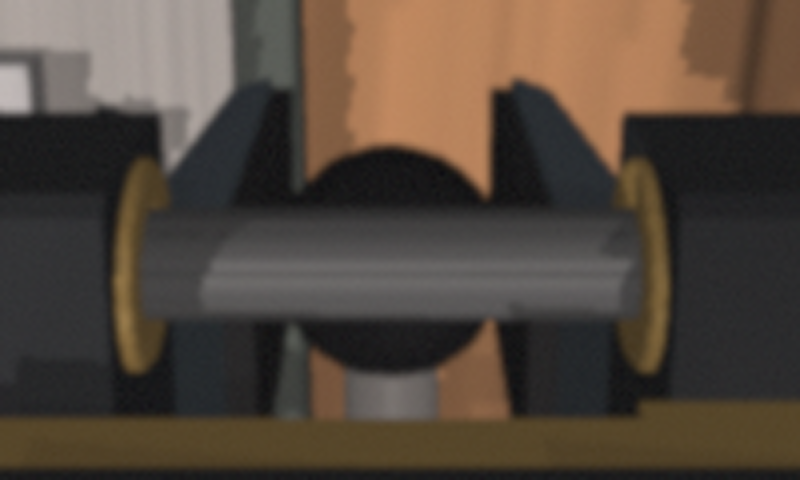

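View pics/s22.png

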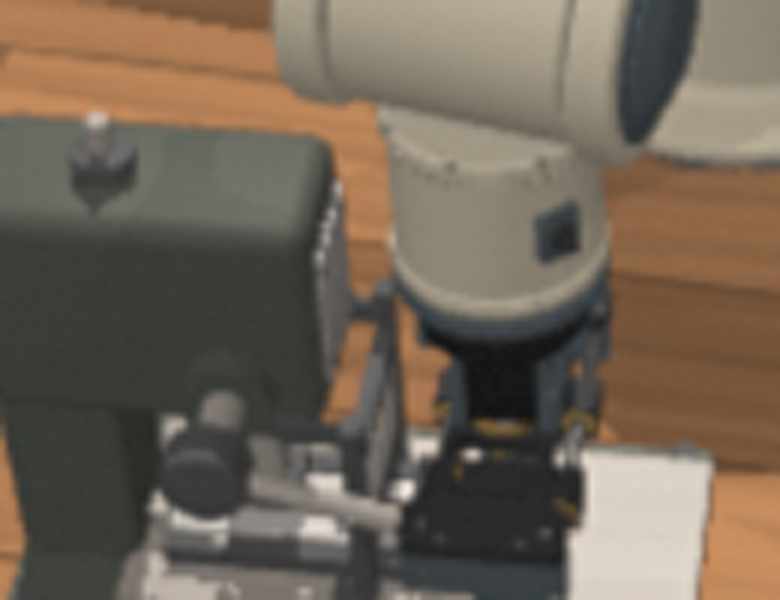

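```bash
cat >> h.py <<'E'
import json,os
def arc2(q1,n,anchor=None):
    s=read_state(); xp=inpress(s['tcp_pos']); z=s['tcp_pos'][2]
    if anchor is not None:
        a=1.047-anchor; json.dump([xp[0]+150*np.cos(a), z-160-150*np.sin(a), xp[1]],open('anc.json','w'))
    ox,oz,oy=json.load(open('anc.json'))
    q0=1.047-np.arctan2(z-oz-160,-(xp[0]-ox)); r=np.hypot(z-oz-160,xp[0]-ox)
    print('t',round(s['time'],2),'q',round(q0,3),'r',round(r,1),'F',s['ft_force'].round(1),'rpy',s['orientation'].round(1),'open',round(s['opening'],1))
    p=s['tcp_pos']; Q=R.from_euler('xyz',s['orientation'],degrees=True); T=R.from_euler('xyz',[-90,0,4.3],degrees=True)
    for i in range(n):
        a=1.047-(q0+(q1-q0)*(i+1)/n)
        t=pw(PRESS,[(-150*np.cos(a)+ox,oy,160+150*np.sin(a)+oz)])[0]; d=np.round(Q.inv().apply(t-p)/1000,4); p=p+Q.apply(d*1000)
        print("255 "+" ".join(f"{v:g}" for v in d)+" 0 0 0",end="; ")
    print('\nrot',(Q.inv()*T).as_rotvec().round(4))
E
python3 -c "
from h import *
arc2(0.95,6,1.3)"
```

```text
t 29.8 q 1.3 r 150.0 F [-8.2  4.1 24.4] rpy [-89.7  -0.3   4.1] open 29.4
255 0 -0.0085 0.002 0 0 0; 255 0.0001 -0.0086 0.0015 0 0 0; 255 0 -0.0087 0.001 0 0 0; 255 0 -0.0088 0.0004 0 0 0; 255 0.0001 -0.0087 0 0 0 0; 255 0 -0.0087 -0.0005 0 0 0; 
rot [-0.0058 -0.0035  0.0045]
```

jog_arm --plan "255 0.001 -0.005 0.002 0 0 0.001; 255 0 -0.0085 0.0015 -0.001 0 0.001; 255 0 -0.0085 0.001 -0.001 0 0; 255 0 -0.0085 0.0005 0 0 0; 255 0 -0.0085 0 0 0 0; 255 0 -0.0085 -0.0005 0 0 0"

```text
time: 30.4
tcp_pos: [573.6, -12.7, 131.8]
orientation: [-89.7, 0.0, 4.0]
ft_force: [-2.3, -3.2, 4.4]
opening: 29.6
```

```bash
python3 -c "
from h import *
arc2(0.6,6)"
```

```text
t 30.4 q 0.96 r 150.1 F [-2.3 -3.2  4.4] rpy [-89.7   0.    4. ] open 29.6
255 0.0003 -0.0089 -0.0011 0 0 0; 255 -0 -0.0089 -0.0015 0 0 0; 255 0 -0.0088 -0.0021 0 0 0; 255 0 -0.0086 -0.0026 0 0 0; 255 0 -0.0085 -0.0031 0 0 0; 255 0 -0.0082 -0.0036 0 0 0; 
rot [-0.0053 -0.0044 -0.    ]
```

jog_arm --plan "255 0 -0.0085 -0.001 -0.001 0 0; 255 0 -0.009 -0.0015 -0.001 0 0; 255 0 -0.009 -0.002 -0.001 0 0; 255 0 -0.0085 -0.0025 0 0 0; 255 0 -0.0085 -0.003 0 0 0; 255 0 -0.008 -0.0035 0 0 0"

```text
time: 31.0
tcp_pos: [574.9, -28.5, 187.5]
orientation: [-90.0, -0.0, 4.0]
ft_force: [-0.6, -5.5, -1.6]
opening: 29.5
```

```bash
python3 -c "
from h import *
arc2(0.25,6)"
```

```text
t 31.0 q 0.572 r 150.2 F [-0.6 -5.5 -1.6] rpy [-90.  -0.   4.] open 29.5
255 0.0002 -0.007 -0.004 0 0 0; 255 0.0001 -0.0068 -0.0043 0 0 0; 255 -0 -0.0066 -0.0046 0 0 0; 255 0 -0.0064 -0.0049 0 0 0; 255 0 -0.0061 -0.0053 0 0 0; 255 0.0001 -0.0058 -0.0056 0 0 0; 
rot [-0.0004 -0.0047  0.0001]
```

jog_arm --plan "255 0 -0.006 -0.0035 0 -0.002 0; 255 0 -0.0065 -0.0045 0 -0.001 0; 255 0 -0.0065 -0.0045 0 0 0; 255 0 -0.0065 -0.005 0 0 0; 255 0 -0.006 -0.005 0 0 0; 255 0 -0.0055 -0.0055 0 0 0"

```text
time: 31.6
tcp_pos: [577.2, -58.9, 227.7]
orientation: [-90.0, -0.0, 4.2]
ft_force: [1.3, -2.4, -1.7]
opening: 29.3
```

```bash
python3 -c "
from h import *
arc2(0.06,4)
im=imaging.capture('wrist'); cv2.imwrite('pics/w23.png',im[:,:,::-1])
crop('pics/w23.png','pics/w23c.png',220,190,420,310,4)
im=imaging.capture('scene'); cv2.imwrite('pics/scene23.png',im[:,:,::-1])
crop('pics/scene23.png','pics/s23.png',230,90,360,210,6)
"
```

```text
t 31.6 q 0.235 r 149.9 F [ 1.3 -2.4 -1.7] rpy [-90.   -0.    4.2] open 29.3
255 0.0002 -0.0045 -0.0048 0 0 0; 255 0 -0.0041 -0.005 0 0 0; 255 0 -0.004 -0.0052 0 0 0; 255 0 -0.0037 -0.0054 0 0 0; 
rot [-0.0005 -0.0017  0.0001]
```

View pics/w23c.png

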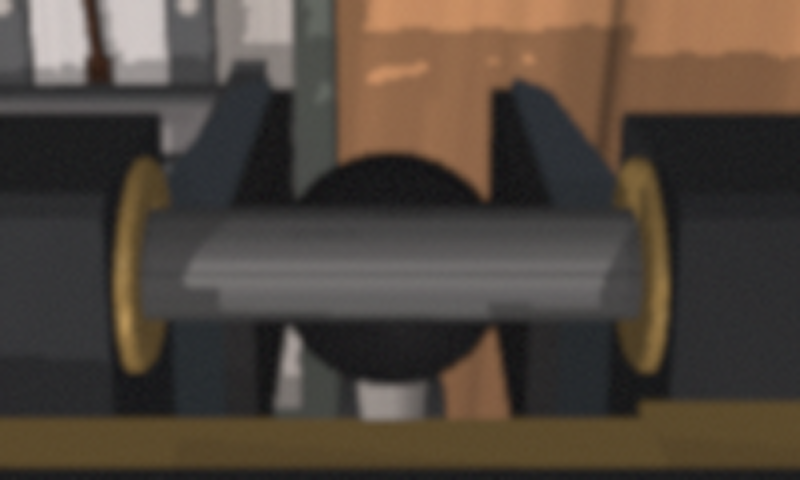

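View pics/s23.png

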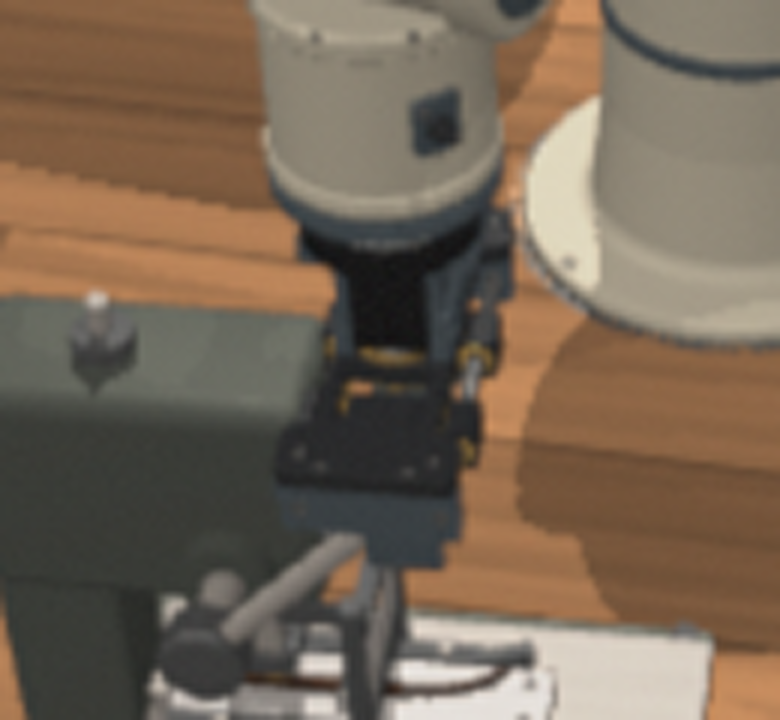

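jog_arm --plan "255 0 -0.004 -0.0045 0 0 0; 255 0 -0.004 -0.005 0 0 0; 255 0 -0.004 -0.005 0 0 0; 255 0 -0.0035 -0.005 0 0 0; 255 0 0 0 0 0 0"

```text
time: 32.2
tcp_pos: [578.9, -80.9, 244.9]
orientation: [-90.0, -0.0, 4.2]
ft_force: [-0.6, -2.0, -0.4]
opening: 29.4
```

```bash
python3 -c "
from h import *
arc2(0.0,4)"
```

```text
t 32.2 q 0.048 r 149.8 F [-0.6 -2.  -0.4] rpy [-90.   -0.    4.2] open 29.4
255 0.0001 -0.0011 -0.0014 0 0 0; 255 0 -0.001 -0.0015 0 0 0; 255 0 -0.0009 -0.0016 0 0 0; 255 0.0001 -0.0009 -0.0015 0 0 0; 
rot [-0.0004 -0.0023  0.0004]
```

jog_arm --plan "255 0 -0.0015 -0.002 0 0 0; 255 0 -0.001 -0.002 0 0 0; 255 0 -0.001 -0.0015 0 0 0; 255 0 0 0 0 0 0"

```text
time: 32.6
tcp_pos: [579.3, -86.5, 248.3]
orientation: [-89.9, -0.0, 4.2]
ft_force: [1.6, -1.8, -1.5]
opening: 29.7
```

```bash
python3 -c "
from h import *
arc2(-0.02,2)"
```

```text
t 32.6 q 0.004 r 149.9 F [ 1.6 -1.8 -1.5] rpy [-89.9  -0.    4.2] open 29.7
255 0.0001 -0.001 -0.0015 0 0 0; 255 0 -0.0009 -0.0016 0 0 0; 
rot [-0.0014 -0.0022  0.0002]
```

jog_arm --plan "255 0 -0.001 -0.0015 0 0 0; 255 0 -0.001 -0.0015 0 0 0; 255 0 0 0 0 0 0" --newtons 40

```text
time: 32.9
tcp_pos: [579.2, -86.2, 248.4]
orientation: [-89.6, 0.1, 4.3]
ft_force: [1.3, -0.9, -2.2]
opening: 30.3
```

```bash
python3 -c "
from h import *
arc2(-0.02,2)"
```

```text
t 32.9 q 0.005 r 150.0 F [ 1.3 -0.9 -2.2] rpy [-89.6   0.1   4.3] open 30.3
255 0.0003 -0.0009 -0.0016 0 0 0; 255 -0 -0.001 -0.0017 0 0 0; 
rot [-0.0072 -0.0008 -0.0016]
```

jog_arm --plan "87 0 0 0 0 0 0; 87 0 0 0 0 0 0; 87 0 0 0 0 0 0; 87 0 0 0 0 0 0; 87 0 0 0 0 0 0; 87 0 0 0 0 0 0; 87 0 -0.015 0 0 0 0; 87 0 -0.025 0 0 0 0; 87 0 -0.03 0.002 0 0 0; 87 0 -0.02 0.002 0 0 0"

```text
time: 33.9
tcp_pos: [577.5, -82.8, 339.3]
orientation: [-89.5, 0.4, 4.3]
ft_force: [0.1, 0.1, 0.4]
opening: 60.3
```

jog_arm --plan "87 0 0 0.02 0 0 0; 87 0 0 0.04 0 0 0; 87 0 0 0.045 0 0 0; 87 0 0 0.045 0 0 0; 87 0 0 0.04 0 0 0; 87 0 0 0.02 0 0 0; 87 0 0 0 0 0 0"

```text
time: 34.6
tcp_pos: [562.9, 132.9, 344.7]
orientation: [-89.6, -0.0, 4.1]
ft_force: [0.2, -0.9, 0.4]
opening: 60.0
```

```bash
python3 - <<'E'
from h import *
st()
for n in ['scene','top','wrist']:
    im=imaging.capture(n); cv2.imwrite(f'pics/{n}24.png',im[:,:,::-1])
a=cv2.imread('pics/scene24.png')[110:240,220:400]; b=cv2.imread('pics/scene14.png')[110:240,220:400]
cv2.imwrite('pics/s24.png',np.hstack([cv2.resize(v,None,fx=2.2,fy=2.2,interpolation=cv2.INTER_CUBIC) for v in(b,a)]))
E
```

```text
t 34.6 tcp [562.9 132.9 344.7] rpy [-8.964e+01 -2.000e-02  4.080e+00] F [ 0.2 -0.9  0.4] open 60.0
```

View pics/s24.png

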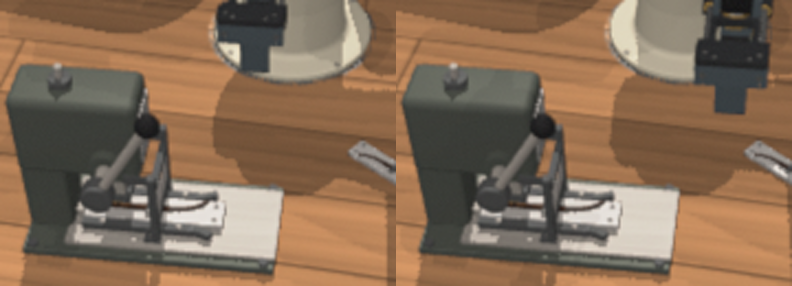

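View pics/scene24.png

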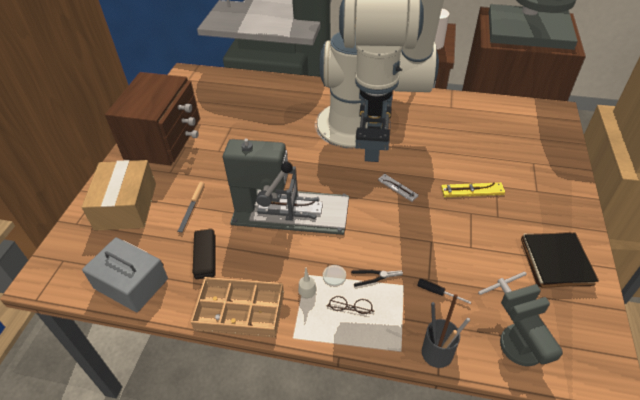

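View pics/wrist24.png

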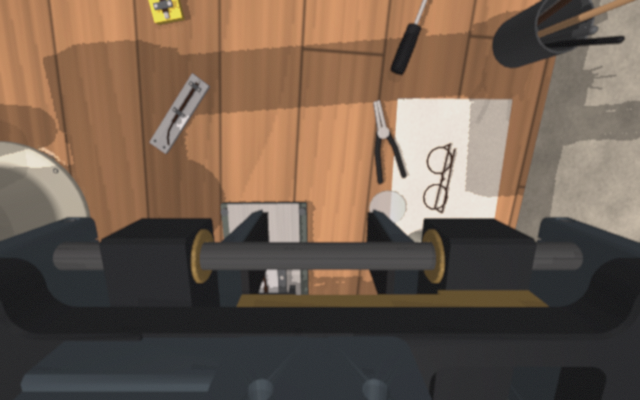

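```bash
python3 - <<'E'
from h import *
a=cv2.imread('pics/scene24.png').astype(int); b=cv2.imread('pics/scene14.png').astype(int)
d=np.abs(a-b).sum(2)[150:232,235:350]; print('press region diff max/mean',d.max(),d.mean())
st(); print(ticket.close_job())
E
```

```text
press region diff max/mean 98 5.920148462354189
t 34.75 tcp [563.4 129.9 344.7] rpy [-8.968e+01 -1.000e-02  3.920e+00] F [ 0.5 -0.7 -0.3] open 60.0
the job is handed in; nothing more can be done
None
```

The jig is home in the press, the temple has been stamped, and the lever was eased back to the top in hand. I handed the job in at about 35 s, with the arm clear and touching nothing.

**What I did**
- I used the larger grey jig and left the small grey one and the yellow one where they lay.
- I gripped it across its width, laid it flat on the bed and slid it between the rails and under the guard. I then released it and pushed its rear end home with the shut fingers.
- I gripped the lever's ball and drew it down its arc to the bottom stop. I brought it back up at about 90 mm/s, slower near the top, and let go only at the top stop.

**Last checks**
- **Jig home:** the push force rose to about 20 N without further movement. The fingers stood at x −166 mm in the press's frame, which fits a rear face at −150 mm. The wrist camera put the rear face 79 mm behind the bed's front edge, where 80 mm is nominal.
- **Lever down:** the upward force on the gripper jumped from about 12 to 23 N and the ball stopped moving.
- **Lever up:** a further 3 mm command at the top moved nothing.
- **Final picture:** the press area looks the same as it did just after the push, with the lever up and the jig flat and home. The other things look where they were.

**What disagreed**
- My first two grasps of the jig closed on air. The finger tips turned out to be about 20 mm shorter than the reported tool point, so I corrected for that from then on. Those attempts moved the jig by 2 mm at most.
- The ball slid a few millimetres between the pads during the pull, but the grip held throughout.

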